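Lay out the turntable repair parts in the parts tray

ROBOT

A 6-joint arm with a two-finger parallel gripper is mounted at the origin on the work surface. World frame = base frame: x ahead of the robot, y to its left, z up, the work surface at z = 0. Lengths are in m, angles in rad, forces in N, time in s.
With the tool pointing down it reaches from about 0.4 to 0.825 m from the base axis. Payload 7 kg.
Tool frame: the origin (TCP) lies at the very end of the fingers, on their centre line; the grasp point (between the pads) lies 19 mm behind it; z points along the fingers, y is the direction in which the jaws open and shut (so a half turn about z gives the same grasp; the last joint's range is limited). The gripper opens to 88 mm and grips with 3 to 60 N. Pads are 19 mm wide; open, the fingers measure 130 mm over their backs; the gripper's body (78 mm by 193 mm) begins 47 mm behind the grasp point.
Start: joints at [-0.967, 0.359, 0.012, 0, -1.224, -0.288], TCP at [0.21, -0.642, 0.227] pointing down, gripper open.
Joint ranges: [-3.07, 3.07], [-1.43, 2.12], [-1.02, 1.25], [-3.03, 1.67], [-3.05, -0], [-3.03, 3.03]. Speed limits (rad/s): [2.39, 2.39, 3.01, 3.14, 3.14, 3.14].

INTERFACE

Orientations are given as [roll, pitch, yaw] about the fixed x, y, z axes, in that order (R = Rz(yaw) Ry(pitch) Rx(roll)).
In Python, from station import arm, eyes, job, outline_of gives the robot as it stands.
- The arm moves only by the tool apply_moves, never from a script. Its argument "moves" is a list of rows, each a list of 5 numbers: the opening, from -1 (shut) to 1 (fully open), then the shift along the tool's x, y, z in m, then the turn about the tool's z in rad. A call has 1 to 12 rows; each row shifts and turns the commanded pose from where the row before left it, along the tool's axes as they then stand; what a row does not reach is not made up. A row lasts 1/12 s, in which the tool goes at most 41.7 mm and 7.16 degrees, less where a joint would pass 70% of its speed; a pose out of reach is approached as far as the arm can. A call with a gripper value outside its range is refused whole. The fingers move at their own pace and stop on an object; "newtons" is the grip in N (left out, the last holds). Time passes only in rows, so rows that do not move let the fingers close. It gives the time, the measured TCP pose, the force and the opening at its end, in the units of the state.
- arm.get_state(): the state, without advancing time (a new reading comes with each control period).
- eyes.grab_frame(name): name is "side" or "top" or "wrist"; returns a dict with "color" (400x640x3 uint8, red, green, blue), "z_map" (400x640 float32, m along the optical axis (not along the pixel's ray), 0 where there is no reading), "camera_matrix" (3x3 intrinsics, pixels), "extrinsics" (4x4, takes a point from camera to world coordinates). Camera axes: x right, y up, looking along -z (the intrinsics and any distortion apply to the point x, -y, -z); pixel columns grow to the right and rows downward; lengths in m; the calibration is good to about 2 mm. A picture is of the moment at which its call begins.
- job.job_done(): hands the job in, once; it reports no verdict.
Trained networks look in a picture, given as the dict that the camera call returned (one of the last four; its "shot" number tells which), for a name from the list of things; names that differ only in an ending like _2 or _b are one class to them, and where a whole thing is asked for, a point or a joint stands for the part that bears it (a point fixed in the world has none). Each returns a list of dicts, best first, with "score" (0 to 1); they miss things now and then, are a little off and sometimes report something else, mostly with a low value. They report only what shows in the picture. A call takes as long as a camera call. They do not tell look-alikes from the thing itself.
- outline_of(label, picture): "region" (400x640 bool, what is visible of it) and "extent" ([left, top, right, bottom] in pixels, round what is visible of it).
The state is a dict: "t": time; "q": joint angles; "qd": joint speeds; "joint_efforts": joint torques, N m; "eef_pos": TCP position; "ee_rot": TCP orientation; "force": force on the tool from outside, world axes, zero at the start; "moment": the same for the moment, N m; "width": finger opening in m.
Only numpy, scipy, OpenCV 4.12 (cv2) and the standard library are available. Lean on these libraries where they do the work, as an engineer would, in place of code of your own. Each camera call takes 0.05 s, during which the arm holds its last target.

TASK

Gather the parts for this repair into the grey parts tray: put the large bearing over the post and then the pulley on top of it, stand the tall capacitor can upright in the round cup, and set the transformer flat in the square bay. Set each part down gently rather than dropping it. Leave the small bearing and the short can, which belong to another job, where they are.

Things in the scene. Friction and masses are not known exactly. Their poses are not given: they have to be found in the camera images.
- tray: Flat grey open metal tray, fixed to the bench, 150 mm (its x) by 360 mm (its y), wall 3 mm, rim 14 mm above the bench; origin under its centre on the bench, z up. The three black holders sit on its 3 mm floor in a row along its y, centres about 105 mm apart, in any order, fixed, turned like the tray.
- post_stand: Black disc 56 mm across and 4 mm thick with a thin upright steel post (8 mm diameter, top 46 mm above the disc's underside) at its centre; fixed in the tray. Origin at the centre of the disc's underside (3 mm above the bench), z up along the post. The large bearing lies on the disc round the post, the pulley on the bearing round the same post.
- round_cup: Black open round cup, outer diameter 61 mm, inner 55 mm, rim 25 mm above its underside, inner floor 3 mm above its underside; fixed in the tray. Origin at the centre of its underside (3 mm above the bench), z up.
- square_bay: Black low rectangular open bay, outside 76 mm (its x) by 70 mm (its y), inside 70 by 64 mm, rim 12 mm and inner floor 3 mm above its underside; fixed in the tray. Origin at the centre of its underside (3 mm above the bench), z up.
- large_bearing_centre (a point): Centre of the large ball bearing: steel ring with a dark seal, outer diameter 52 mm, bore 25 mm, 15 mm thick, lying flat, 0.13 kg (varies by about 30%). z along its axis, up. Loose on the blue bench mat (its top at bench height), turned up to 45 degrees either way.
- pulley_centre (a point): Centre of the aluminium belt pulley: a ring with a V groove round its rim, outer diameter 44 mm over two flanges, bore 24 mm, 20 mm tall, lying flat, 0.06 kg (varies by about 30%). z along its axis, up. Loose on the blue bench mat (its top at bench height), turned up to 45 degrees either way.
- tall_can_centre (a point): Centre of the tall capacitor can: grey cylinder with a bright aluminium top, diameter 35 mm, 65 mm tall, standing, 0.09 kg (varies by about 30%). z along its axis, up. Loose on the blue bench mat (its top at bench height), turned up to 45 degrees either way.
- transformer_centre (a point): Centre of the transformer: dark laminated steel core 50 mm (its x) by 32 mm (its y) by 44 mm tall, with a copper winding 30 mm (x) by 44 mm (y) by 28 mm tall at mid height, standing out 6 mm on both y sides; 0.35 kg (varies by about 30%). The core ends (across x, 50 mm) are flat to grip. z up. Loose on the blue bench mat (its top at bench height), turned up to 45 degrees either way.
- small_bearing_centre (a point): Centre of the small bearing, a look-alike that stays: outer diameter 35 mm, bore 15 mm, 12 mm thick, lying flat. Loose on the blue bench mat (its top at bench height), turned up to 45 degrees either way.
- short_can_centre (a point): Centre of the short can, a look-alike that stays: thinner and shorter, grey cylinder with aluminium top, diameter 30 mm, 38 mm tall, standing. Loose on the blue bench mat (its top at bench height), turned up to 45 degrees either way.
Things that resemble listed ones, but are neither listed nor needed, are in the scene too. What is shaped like the part that bears transformer_centre but pink or purple is not meant.

How it is judged:
By the outcome, as a careful person would: the job done as asked, in the order asked, and still so for the second after the job is handed in, with the robot touching nothing.
It also fails if it takes over 96 s, if anything falls off the work surface, if the arm or the gripper's body presses on something with over 40 N, if the wrist force passes 120 N, or if a joint passes its speed limit or range.

## Working session

There is one attempt and no reset: what is moved stays moved. The work goes in short steps, Python scripts to look and compute and a tool call to move; the robot and the scene stay as the last step left them, time stands still between calls to the robot, and variables do not carry over. Pictures are saved under pics/ and viewed, and the job is handed in when it is done.

Besides the shell and the picture viewer there is one more tool, called after "Emit:" as name(argument=value, ...), one argument or row to a line, values as JSON. apply_moves: Moves the arm, as the interface text tells. Its arguments: {"type":"object","properties":{"moves":{"type":"array","items":{"type":"array","items":{"type":"number"}}},"newtons":{"type":"number"}},"required":["moves"]}

```bash
ls; mkdir -p pics; cat > h.py <<'E'
import numpy as np, cv2
from station import arm, eyes, job, outline_of
def save(f,n): 
    cv2.imwrite(f'pics/{n}.png', cv2.cvtColor(f['color'],cv2.COLOR_RGB2BGR))
def cloud(f):
    K=np.array(f['camera_matrix']);T=np.array(f['extrinsics']);z=f['z_map']
    v,u=np.mgrid[0:400,0:640]
    X=(u-K[0,2])/K[0,0]*z; Y=(v-K[1,2])/K[1,1]*z
    P=np.stack([X,-Y,-z,np.ones_like(z)],-1)@T.T
    return P[...,:3]
E
python3 - <<'E'
from h import *
print(arm.get_state())
for n in ['top','side','wrist']:
    f=eyes.grab_frame(n); save(f,n+'0'); print(n,f.keys(),f['camera_matrix'],f['extrinsics'])
    np.savez(n+'0.npz',**{k:f[k] for k in('color','z_map','camera_matrix','extrinsics')})
    for l in ['tray','post_stand','round_cup','square_bay','large_bearing_centre','pulley_centre','tall_can_centre','transformer_centre','small_bearing_centre','short_can_centre']:
        P=cloud(f)
        for o in outline_of(l,f):
            m=o['region']&(f['z_map']>0)
            if m.sum(): print(l,round(o['score'],2),o['extent'],P[m].mean(0).round(3),np.percentile(P[m][:,2],[5,95]).round(3))
E
```

```text
pics
{'t': 0.0, 'q': array([-9.66911129e-01,  3.59376733e-01,  1.10403867e-02, -3.49215191e-04,
       -1.22408526e+00, -2.88093298e-01]), 'qd': array([ 0.00013466,  0.00085816, -0.0008974 ,  0.00051983,  0.00109506,
        0.00010051]), 'joint_efforts': array([ 4.38422103e-04, -5.82718134e+01,  2.93053901e+01,  6.99716672e+00,
        6.68471883e-03, -1.82245576e-04]), 'eef_pos': array([ 0.20944832, -0.64116147,  0.22562138]), 'ee_rot': array([ 3.13994108e+00, -1.47071735e-04, -2.82591957e+00]), 'force': array([0.87953116, 0.82722217, 0.42208816]), 'moment': array([ 0.00536906, -0.01612053, -0.01165114]), 'width': 0.08780966979286671}
top dict_keys(['color', 'z_map', 'camera_matrix', 'extrinsics', 'shot']) [[421.85993213   0.         319.6370915 ]
 [  0.         421.85993213 197.62728146]
 [  0.           0.           1.        ]] [[-0.04187427  0.97794123 -0.20463994  0.37478717]
 [-0.99911972 -0.0415022   0.00611168 -0.028277  ]
 [-0.00251615  0.20471572  0.97881824  1.06810831]
 [ 0.          0.          0.          1.        ]]
tray 0.7 [168.0, 177.8, 321.3, 272.7] [0.536 0.157
[... 2259 characters left out ...]
95.5, 226.3] [ 0.656 -0.141  0.03 ] [0.005 0.044]
small_bearing_centre 0.67 [443.0, 287.5, 462.4, 305.5] [ 0.567 -0.364  0.009] [0.001 0.012]
short_can_centre 0.62 [302.3, 245.3, 315.8, 268.6] [ 0.438 -0.128  0.027] [0.005 0.039]
wrist dict_keys(['color', 'z_map', 'camera_matrix', 'extrinsics', 'shot']) [[325.56057663   0.         320.62516014]
 [  0.         325.56057663 204.28705495]
 [  0.           0.           1.        ]] [[-3.11885488e-01 -9.17172190e-01 -2.48037531e-01  1.43964932e-01]
 [ 9.50119604e-01 -3.00953192e-01 -8.18530070e-02 -6.62426177e-01]
 [ 4.25614987e-04 -2.61194086e-01  9.65286211e-01  3.84889003e-01]
 [ 0.00000000e+00  0.00000000e+00  0.00000000e+00  1.00000000e+00]]
```

```bash
python3 - <<'E'
import cv2
a=cv2.imread('pics/top0.png')[120:290,150:490];cv2.imwrite('pics/top0c.png',cv2.resize(a,None,fx=2.35,fy=2.35,interpolation=3))
a=cv2.imread('pics/side0.png')[130:370,170:490];cv2.imwrite('pics/side0c.png',cv2.resize(a,None,fx=2.5,fy=2.5,interpolation=3))
E
```

```text
(no output)
```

View pics/top0c.png

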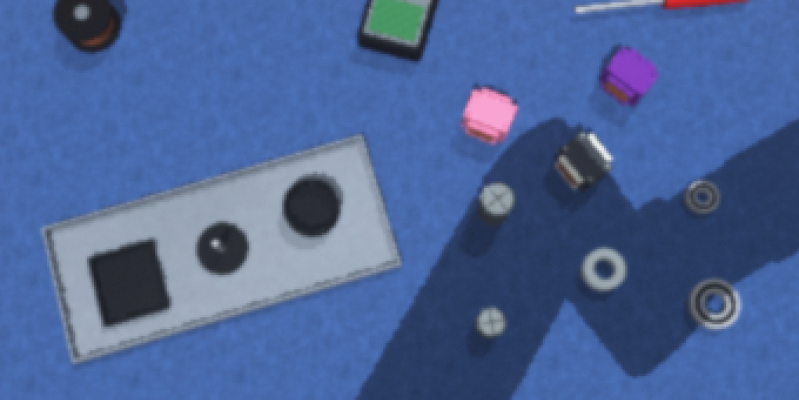

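View pics/side0c.png

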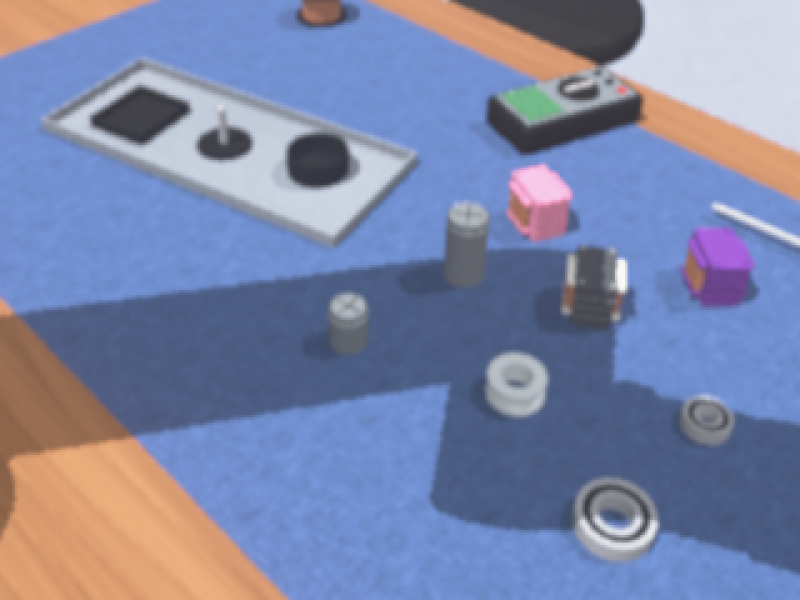

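The top view shows the tray at upper left: bay at (205,238), post at (243,226), cup at (284,208). The parts are on the right, with the pink and purple look-alikes above the real dark transformer at (397,188). Next I'll move the wrist camera over the parts.

Emit:
apply_moves(
  moves=[
    [1,-0.035,0.023,0,0],
    [1,-0.035,0.023,0,0],
    [1,-0.035,0.023,0,0],
    [1,-0.035,0.023,0,0],
    [1,-0.035,0.023,0,0],
    [1,-0.035,0.023,0,0],
    [1,-0.035,0.023,0,0],
    [1,-0.035,0.023,0,0],
    [1,-0.035,0.023,0,0],
    [1,-0.035,0.023,0,0],
    [1,-0.035,0.023,0,0],
    [1,-0.035,0.023,0,0],
  ],
)

```text
t: 2.65
eef_pos: [0.5225, -0.249, 0.227]
ee_rot: [-3.141, 0.001, -2.826]
force: [1.0, -1.6, 0.3]
width: 0.0878
```

Emit:
apply_moves(
  moves=[
    [1,0,0,0,0],
    [1,0,0,0,0],
  ],
)

```text
t: 2.82
eef_pos: [0.5228, -0.2489, 0.2264]
ee_rot: [3.141, -0.0, -2.822]
force: [0.2, -1.1, -0.2]
width: 0.0874
```

```bash
cat >> h.py <<'E'
LAB=['large_bearing_centre','pulley_centre','tall_can_centre','transformer_centre','small_bearing_centre','short_can_centre']
TR=['tray','post_stand','round_cup','square_bay']
def look(n,tag,labs):
    f=eyes.grab_frame(n); save(f,tag)
    np.savez(tag+'.npz',**{k:f[k] for k in('color','z_map','camera_matrix','extrinsics')})
    P=cloud(f)
    for l in labs:
        for o in outline_of(l,f):
            m=o['region']&(f['z_map']>0)
            if m.sum()<20: continue
            Q=P[m]; zt=np.percentile(Q[:,2],90)
            T=Q[Q[:,2]>zt-0.004]
            c,r=cv2.minEnclosingCircle(T[:,:2].astype(np.float32)*1000)
            rr=cv2.minAreaRect(T[:,:2].astype(np.float32)*1000)
            print(l,round(o['score'],2),np.round(o['extent']),'ztop',zt.round(4),'circ',np.round(c,1),round(r,1),'rect',np.round(rr[0],1),np.round(rr[1],1),round(rr[2],1))
    return f,P
E
python3 - <<'E'
from h import *
s=arm.get_state();print(s['t'],s['q'],s['eef_pos'],s['ee_rot'])
look('wrist','w1',LAB)
look('top','t1',LAB+TR);look('side','s1',LAB+TR)
E
```

```text
2.8167 [-1.06762930e-01  2.02067039e-01 -2.05376985e-01 -7.47009732e-05
 -1.16349049e+00 -1.14447919e+00] [ 0.52278205 -0.24889901  0.22639765] [ 3.14147306e+00 -9.74615142e-05 -2.82206804e+00]
large_bearing_centre 0.73 [218.  59. 267. 112.] ztop 0.016 circ [ 455.  -361.8] 26.2 rect [ 455.2 -360.9] [50.4 50.6] 50.9
pulley_centre 0.82 [309. 135. 349. 179.] ztop 0.0212 circ [ 496.3 -247.1] 21.9 rect [ 496.1 -247.3] [42.  42.5] 63.8
tall_can_centre 0.59 [383. 226. 414. 267.] ztop 0.0659 circ [ 530.5 -188.3] 66.2 rect [ 527.1 -184.9] [132.2  18.2] 45.3
tall_can_centre 0.4 [215.  62. 268. 110.] ztop 0.016 circ [ 455.  -361.6] 26.1 rect [ 455.  -361.5] [50.4 51.2] 3.7
transformer_centre 0.7 [349. 293. 399. 324.] ztop 0.0449 circ [ 578.3 -178.3] 106.0 rect [ 592.5 -195.8] [212.  46.] 39.0
transformer_centre 0.67 [221. 295. 267. 336.] ztop 0.045 circ [ 703.8 -287.8] 26.6 rect [ 706.5 -291.1] [49.4 36.1] 48.0
small_bearing_centre 0.57 [203. 171. 230. 199.] ztop 0.0128 circ [ 571.2 -361.2] 17.7 rect [ 570.7 -361.1] [33.7 33.8] 19.5
small_bearing_centre 0.41 [387. 226. 411. 265.] ztop 0.0657 ci
[... 1905 characters left out ...]
8] 18.6 rect [ 569.2 -363.1] [33.2 35.1] 84.5
short_can_centre 0.82 [301. 244. 315. 270.] ztop 0.0385 circ [ 441.9 -123.2] 15.5 rect [ 441.4 -123.2] [27.3 30. ] 5.0
tray 0.86 [185. 153. 336. 226.] ztop 0.0114 circ [534.6 158.9] 193.3 rect [537.2 159.9] [154.6 361.5] 14.4
tray 0.51 [205. 164. 242. 186.] ztop 0.0139 circ [502.2 258.4] 50.1 rect [501.7 259.1] [78.1 74.2] 13.6
post_stand 0.8 [249. 174. 270. 192.] ztop 0.0173 circ [533.9 157.1] 4.4 rect [534.1 157.3] [5.  7.6] 46.6
round_cup 0.57 [285. 183. 312. 204.] ztop 0.0252 circ [574.5  59.2] 31.7 rect [573.1  60. ] [59.  56.2] 61.5
square_bay 0.58 [209. 165. 244. 187.] ztop 0.0139 circ [502.2 258.4] 50.1 rect [501.7 259.1] [78.1 74.2] 13.6
```

View pics/w1.png

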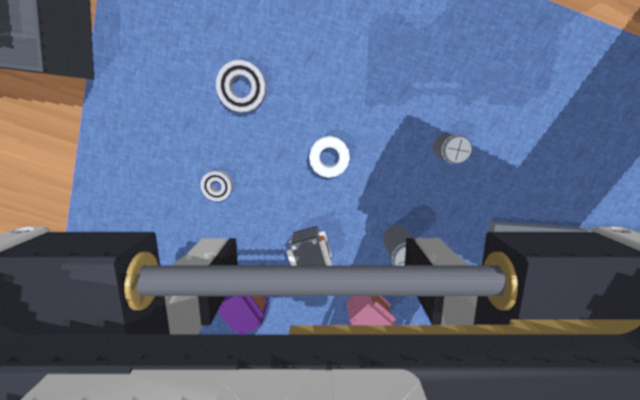

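```bash
cat >> h.py <<'E'
def go(x,y,z=None,yaw=None):
    s=arm.get_state();p=s['eef_pos'];w=s['ee_rot'][2]
    d=np.array([x-p[0],y-p[1]]);c,sn=np.cos(w),np.sin(w)
    print('dtool x %.4f y %.4f'%(d@[c,sn],d@[sn,-c]),'z',None if z is None else round(p[2]-z,4),'turn(tool)',None if yaw is None else round(-((yaw-w+np.pi/2)%np.pi-np.pi/2),4),'yaw',w.round(4),'p',p.round(4),'q6',s['q'][5].round(3),'q1',s['q'][0].round(3),'t',s['t'])
E
python3 -c "
from h import *
go(.4535,-.3623,.003)"
```

```text
dtool x 0.0993 y -0.0848 z 0.2235 turn(tool) None yaw -2.8258 p [ 0.5215 -0.2508  0.2265] q6 -1.145 q1 -0.11 t 4.2667
```

Emit:
apply_moves(
  moves=[
    [1,0.0166,-0.0142,0.025,0],
    [1,0.0166,-0.0142,0.025,0],
    [1,0.0166,-0.0142,0.025,0],
    [1,0.0166,-0.0142,0.025,0],
    [1,0.0166,-0.0142,0.025,0],
    [1,0.0166,-0.0142,0.025,0],
    [1,0,0,0.02,0],
    [1,0,0,0.01,0],
    [1,0,0,0,0],
    [1,0,0,0,0],
  ],
  newtons=20,
)

```text
t: 5.1
eef_pos: [0.4537, -0.3626, 0.0468]
ee_rot: [3.142, -0.0, -2.825]
force: [0.0, 0.4, -0.5]
width: 0.0876
```

```bash
python3 -c "
from h import *
go(.4535,-.3623,.003)
go(.4535,-.3623,.003)
f,P=look('wrist','w2',LAB[:1])
f,P=look('side','s2',LAB[:1])
go(.4535,-.3623,.003)
"
```

```text
dtool x 0.0001 y 0.0004 z 0.0438 turn(tool) None yaw -2.8252 p [ 0.4537 -0.3626  0.0468] q6 -0.917 q1 -0.338 t 5.1
dtool x 0.0001 y 0.0004 z 0.0438 turn(tool) None yaw -2.8252 p [ 0.4537 -0.3626  0.0468] q6 -0.917 q1 -0.338 t 5.1
large_bearing_centre 0.88 [279. 187. 364. 264.] ztop 0.0157 circ [ 451.2 -362.9] 28.7 rect [ 454.5 -361.5] [51.3 51.4] 80.0
large_bearing_centre 0.92 [399. 320. 432. 356.] ztop 0.015 circ [ 453.4 -362.4] 26.5 rect [ 453.7 -362.9] [51.7 50.5] 12.9
dtool x 0.0009 y 0.0007 z 0.0451 turn(tool) None yaw -2.8247 p [ 0.4546 -0.3627  0.0481] q6 -0.917 q1 -0.337 t 5.3
```

View pics/w2.png

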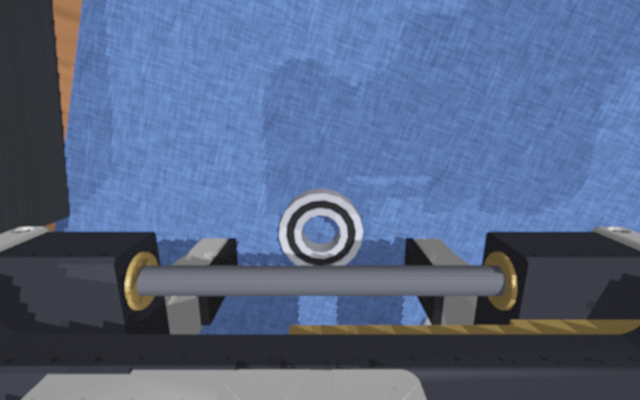

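The bearing at (321,230) sits midway between the fingers, so I'll descend and grip.

Emit:
apply_moves(
  moves=[
    [1,0,0,0.018,0],
    [1,0,0,0.015,0],
    [1,0,0,0.009,0],
    [1,0,0,0,0],
    [-1,0,0,0,0],
    [-1,0,0,0,0],
    [-1,0,0,0,0],
    [-1,0,0,0,0],
    [-1,0,0,0,0],
    [-1,0,0,0,0],
  ],
  newtons=25,
)

```text
t: 6.13
eef_pos: [0.4535, -0.3629, 0.005]
ee_rot: [-3.141, 0.001, -2.826]
force: [-0.8, 0.7, 0.0]
width: 0.0531
```

Emit:
apply_moves(
  moves=[
    [-1,0,0,0,0],
    [-1,0,0,0,0],
  ],
)

```text
t: 6.3
eef_pos: [0.4535, -0.3629, 0.0049]
ee_rot: [-3.141, 0.0, -2.826]
force: [-1.2, 0.5, 3.9]
width: 0.0511
```

Emit:
apply_moves(
  moves=[
    [-1,0,0,-0.01,0],
    [-1,0,0,-0.03,0],
    [-1,0,0,-0.04,0],
    [-1,0,0,-0.04,0],
    [-1,-0.0215,0.0323,-0.01,0],
    [-1,-0.0215,0.0323,-0.01,0],
    [-1,-0.0215,0.0323,-0.01,0],
    [-1,-0.0215,0.0323,0,0],
    [-1,-0.0215,0.0323,0,0],
    [-1,-0.0215,0.0323,0,0],
    [-1,-0.0215,0.0323,0,0],
    [-1,-0.0215,0.0323,0,0],
  ],
)

```text
t: 7.3
eef_pos: [0.5364, -0.0618, 0.1553]
ee_rot: [3.142, 0.0, -2.826]
force: [0.8, -1.2, -1.0]
width: 0.0509
```

Emit:
apply_moves(
  moves=[
    [-1,-0.0215,0.0323,0,0],
    [-1,-0.0215,0.0323,0,0],
    [-1,-0.0215,0.0323,0,0],
    [-1,-0.0215,0.0323,0,0],
    [-1,-0.0215,0.0323,0,0],
    [-1,-0.0215,0.0323,0,0],
    [-1,0,0,0,0],
    [-1,0,0,0,0],
  ],
)

```text
t: 7.97
eef_pos: [0.5988, 0.1626, 0.1543]
ee_rot: [-3.142, -0.001, -2.823]
force: [-1.1, 0.2, -1.0]
width: 0.0507
```

```bash
python3 -c "
from h import *
f,P=look('wrist','w3',TR)
look('side','s3',TR)
go(.534,.159,.05)
print(arm.get_state()['width'])
"
```

```text
tray 0.68 [130.  22. 556. 222.] ztop 0.0098 circ [538.5 161. ] 193.9 rect [538.6 161.1] [150.6 362.1] 14.4
tray 0.34 [410.  77. 509. 175.] ztop 0.015 circ [503.4 260. ] 51.0 rect [503.3 260.6] [76.1 71.3] 14.4
post_stand 0.94 [310.  95. 370. 155.] ztop 0.0083 circ [537.  160.7] 28.0 rect [537.1 160.8] [54.5 55.3] 18.4
post_stand 0.62 [129.  23. 555. 227.] ztop 0.0096 circ [539.7 161.1] 193.6 rect [538.6 161. ] [150.6 361.9] 14.4
round_cup 0.83 [181.  97. 259. 170.] ztop 0.0279 circ [576.   62.4] 30.6 rect [575.9  63. ] [59.7 60. ] 63.0
square_bay 0.65 [413.  80. 509. 174.] ztop 0.015 circ [503.1 260.1] 51.0 rect [503.3 260.4] [76. 71.] 14.4
tray 0.58 [187. 152. 334. 232.] ztop 0.0115 circ [535.6 158.5] 193.5 rect [537.5 161. ] [155.4 363.9] 14.5
round_cup 0.65 [283. 184. 311. 206.] ztop 0.0261 circ [573.5  60.8] 31.2 rect [575.  60.] [60.  57.6] 49.7
square_bay 0.96 [206. 163. 243. 187.] ztop 0.0138 circ [501.9 257.6] 50.2 rect [502.2 258.7] [78.1 74.4] 16.1
square_bay 0.59 [186. 152. 335. 231.] ztop 0.0117 circ [535.9 158.6] 193.7 rect [537.8 159.9] [155.4 361.5] 14.5
dtool x 0.0621 y 0.0192 z 0.1048 turn(tool) None yaw -2.8266 p [0.599  0.16   0.1548] q6 -1.831 q1 0.576 t 8.4667
0.05101033919447036
```

View pics/w3.png

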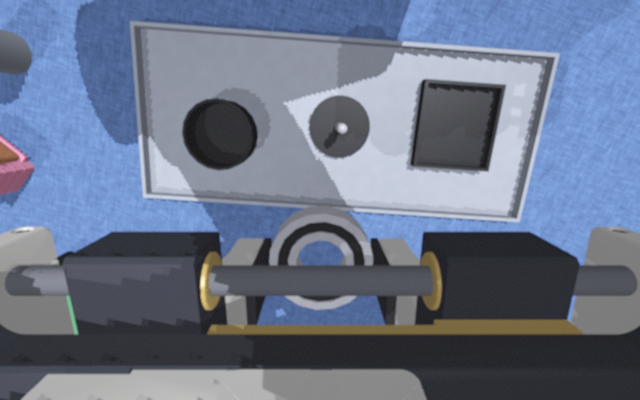

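Emit:
apply_moves(
  moves=[
    [-1,0.0152,0.0046,0.01,0],
    [-1,0.0152,0.0046,0.02,0],
    [-1,0.0152,0.0046,0.02,0],
    [-1,0.0152,0.0046,0.02,0],
    [-1,0,0,0.01,0],
    [-1,0,0,0,0],
    [-1,0,0,0,0],
  ],
)

```text
t: 9.05
eef_pos: [0.536, 0.1592, 0.0748]
ee_rot: [-3.141, -0.0, -2.825]
force: [-0.1, 0.1, -0.7]
width: 0.051
```

```bash
python3 -c "
from h import *
f,P=look('wrist','w4',['post_stand','large_bearing_centre'])
f,P=look('side','s4',['post_stand','large_bearing_centre'])
go(.5355,.160,.012)
"
python3 - <<'E'
import cv2
a=cv2.imread('pics/s4.png')[130:250,180:340];cv2.imwrite('pics/s4c.png',cv2.resize(a,None,fx=4,fy=4,interpolation=3))
E
```

```text
post_stand 0.78 [284. 178. 359. 250.] ztop 0.0081 circ [537.1 160.9] 28.3 rect [535.4 161.6] [55.4 51.2] 51.7
large_bearing_centre 0.93 [270. 206. 376. 308.] ztop 0.0856 circ [537.5 160. ] 26.5 rect [536.3 161.4] [51.6 49.1] 41.2
post_stand 0.63 [251. 173. 269. 193.] ztop 0.0205 circ [534.5 157.6] 4.3 rect [534.1 156.3] [5.9 8.1] 72.1
large_bearing_centre 0.71 [249. 154. 261. 172.] ztop 0.0851 circ [535.3 159.5] 26.4 rect [530.5 162.5] [52.4 37.7] 57.9
dtool x 0.0005 y 0.0008 z 0.0633 turn(tool) None yaw -2.8261 p [0.5362 0.1594 0.0753] q6 -1.894 q1 0.639 t 9.35
```

View pics/w4.png

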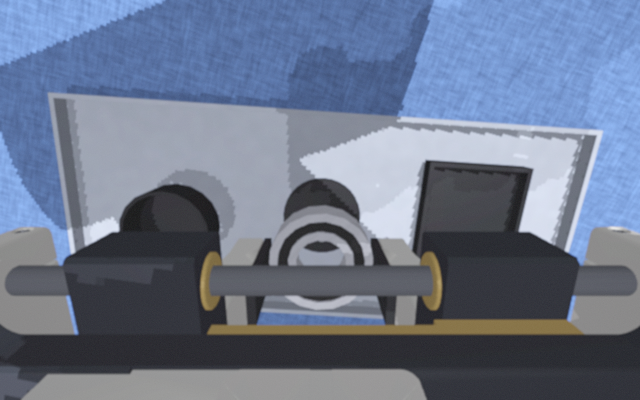

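View pics/s4c.png

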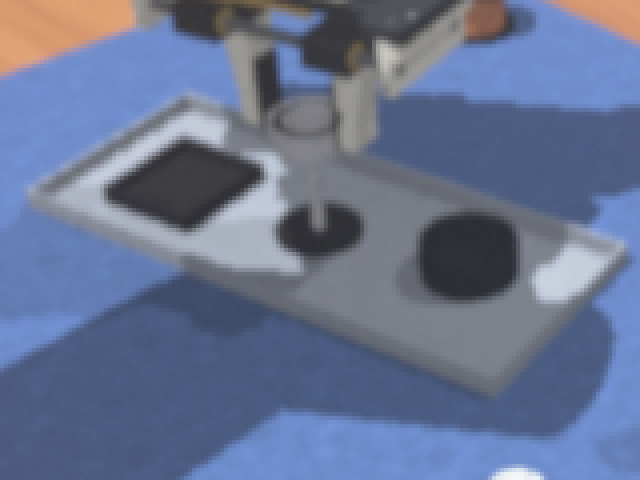

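Emit:
apply_moves(
  moves=[
    [-1,0,0,0.015,0],
    [-1,0,0,0.02,0],
    [-1,0,0,0.015,0],
    [-1,0,0,0.008,0],
    [-1,0,0,0.002,0],
    [-1,0,0,0.001,0],
    [-1,0,0,0.001,0],
    [-1,0,0,0,0],
  ],
)

```text
t: 10.02
eef_pos: [0.536, 0.1595, 0.0133]
ee_rot: [3.141, 0.001, -2.826]
force: [1.0, 0.6, -2.1]
width: 0.0513
```

Emit:
apply_moves(
  moves=[
    [-1,0,0,0.001,0],
    [-1,0,0,0,0],
  ],
)

```text
t: 10.18
eef_pos: [0.5357, 0.1594, 0.0121]
ee_rot: [3.141, 0.001, -2.826]
force: [-1.0, 0.1, -1.0]
width: 0.0509
```

Emit:
apply_moves(
  moves=[
    [-1,0,0,0.0005,0],
    [-1,0,0,0,0],
  ],
)

```text
t: 10.35
eef_pos: [0.5357, 0.1594, 0.0119]
ee_rot: [3.141, 0.001, -2.825]
force: [-1.0, -0.8, 4.9]
width: 0.0509
```

Emit:
apply_moves(
  moves=[
    [-1,0,0,0.0005,0],
    [-1,0,0,0,0],
  ],
)

```text
t: 10.52
eef_pos: [0.5358, 0.1594, 0.0118]
ee_rot: [3.142, 0.001, -2.825]
force: [-3.9, -0.8, 9.9]
width: 0.0512
```

```bash
python3 -c "
from h import *
f,P=look('side','s5',['post_stand','large_bearing_centre'])
go(.5355,.160,.012)
"
```

```text
post_stand 0.56 [249. 172. 262. 192.] ztop 0.0408 circ [533.8 156.6] 3.3 rect [533.9 157.1] [3.5 6. ] 75.7
post_stand 0.32 [187. 160. 335. 231.] ztop 0.0121 circ [534.4 158.3] 192.3 rect [537.4 160.2] [154.6 363.2] 14.2
large_bearing_centre 0.79 [249. 177. 266. 194.] ztop 0.0219 circ [532.3 158.9] 25.4 rect [529.5 158.9] [46.7 34.4] 54.2
large_bearing_centre 0.31 [442. 286. 464. 309.] ztop 0.012 circ [ 569.  -363.2] 18.1 rect [ 568.5 -361.6] [34.9 31.7] 35.7
dtool x 0.0000 y 0.0007 z -0.0002 turn(tool) None yaw -2.8254 p [0.5358 0.1594 0.0118] q6 -1.894 q1 0.64 t 10.6667
```

Contact shows 10 N, so the bearing is seated. Next: release, lift, and travel to the pulley.

Emit:
apply_moves(
  moves=[
    [0.3,0,0,-0.0005,0],
    [0.5,0,0,0,0],
    [0.5,0,0,0,0],
    [0.5,0,0,0,0],
    [0.5,0,0,-0.005,0],
    [0.5,0,0,-0.015,0],
    [0.5,0,0,-0.03,0],
    [1,0,0,-0.04,0],
    [1,0,0,-0.035,0],
  ],
)

```text
t: 11.42
eef_pos: [0.5353, 0.1589, 0.1379]
ee_rot: [-3.141, -0.001, -2.826]
force: [1.6, 0.9, -0.4]
width: 0.0741
```

```bash
python3 -c "
from h import *
f,P=look('side','s6',['post_stand','large_bearing_centre'])
f,P=look('wrist','w6',['post_stand','large_bearing_centre'])
go(.4947,-.2476,.004)
"
python3 - <<'E'
import cv2
a=cv2.imread('pics/s6.png')[130:250,180:340];cv2.imwrite('pics/s6c.png',cv2.resize(a,None,fx=4,fy=4,interpolation=3))
E
```

```text
large_bearing_centre 0.77 [248. 177. 271. 196.] ztop 0.0223 circ [534.9 158.2] 27.9 rect [535.2 158.6] [51.6 49.8] 88.1
post_stand 0.58 [291. 164. 351. 207.] ztop 0.0438 circ [536.9 160.7] 4.0 rect [536.4 160.9] [7.1 7.4] 15.1
large_bearing_centre 0.87 [290. 164. 352. 223.] ztop 0.0228 circ [537.1 160.7] 26.0 rect [537.2 160.6] [51.3 51. ] 20.1
dtool x 0.1643 y -0.3740 z 0.1315 turn(tool) None yaw -2.826 p [0.5348 0.1589 0.1355] q6 -1.894 q1 0.639 t 11.7167
```

View pics/s6c.png

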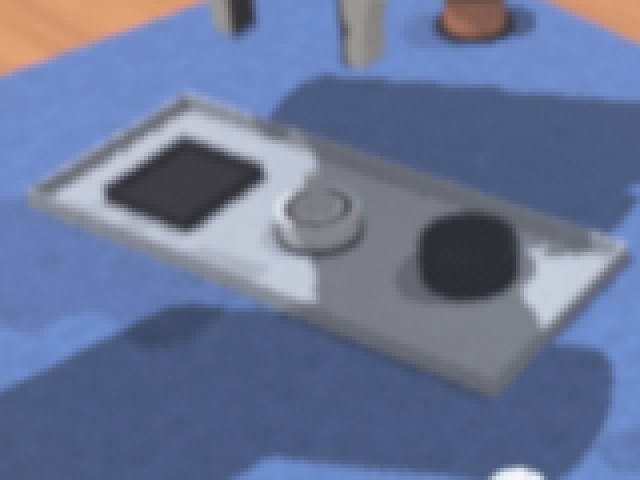

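The bearing lies flat, and the wrist view shows it concentric with the post. Now the pulley.

Emit:
apply_moves(
  moves=[
    [1,0.015,-0.034,0,0],
    [1,0.015,-0.034,0,0],
    [1,0.015,-0.034,0,0],
    [1,0.015,-0.034,0,0],
    [1,0.015,-0.034,0,0],
    [1,0.015,-0.034,0,0],
    [1,0.015,-0.034,0,0],
    [1,0.015,-0.034,0,0],
    [1,0.015,-0.034,0,0],
    [1,0.015,-0.034,0.02,0],
    [1,0.015,-0.034,0.02,0],
    [1,0,0,0.03,0],
  ],
)

```text
t: 12.72
eef_pos: [0.4945, -0.2516, 0.0661]
ee_rot: [-3.14, 0.001, -2.829]
force: [1.5, -0.0, -0.3]
width: 0.0876
```

Emit:
apply_moves(
  moves=[
    [1,0,0,0.01,0],
    [1,0,0,0,0],
    [1,0,0,0,0],
  ],
)

```text
t: 12.97
eef_pos: [0.4944, -0.2461, 0.056]
ee_rot: [3.141, -0.003, -2.825]
force: [-0.6, -0.1, 0.5]
width: 0.0879
```

```bash
python3 -c "
from h import *
f,P=look('wrist','w7',['pulley_centre'])
f,P=look('side','s7',['pulley_centre'])
go(.4947,-.2476,.004)
"
```

```text
pulley_centre 0.9 [284. 190. 353. 264.] ztop 0.0209 circ [ 496.  -246.8] 22.3 rect [ 495.7 -246.7] [43.2 42.5] 14.1
pulley_centre 0.69 [364. 273. 391. 295.] ztop 0.0199 circ [ 495.1 -249. ] 22.8 rect [ 494.7 -248.2] [42.7 42.7] 30.1
dtool x 0.0019 y -0.0012 z 0.0541 turn(tool) None yaw -2.8239 p [ 0.4961 -0.2459  0.0581] q6 -1.147 q1 -0.106 t 13.1667
```

View pics/w7.png

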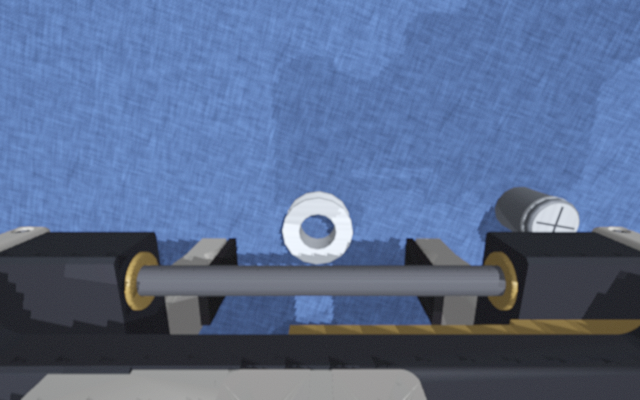

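Emit:
apply_moves(
  moves=[
    [1,0.0005,-0.001,0.022,0],
    [1,0,0,0.02,0],
    [1,0,0,0.01,0],
    [1,0,0,0,0],
    [-1,0,0,0,0],
    [-1,0,0,0,0],
    [-1,0,0,0,0],
    [-1,0,0,0,0],
    [-1,0,0,0,0],
    [-1,0,0,0,0],
    [-1,0,0,0,0],
    [-1,0,0,0,0],
  ],
  newtons=20,
)

```text
t: 14.17
eef_pos: [0.4948, -0.2478, 0.0048]
ee_rot: [-3.141, 0.0, -2.826]
force: [-1.0, 0.8, 2.1]
width: 0.0437
```

```bash
python3 -c "
from h import *
go(.5355,.1595,.15);print(arm.get_state()['width'])
"
```

```text
dtool x -0.1652 y 0.3745 z -0.1452 turn(tool) None yaw -2.8258 p [ 0.4948 -0.2478  0.0048] q6 -1.145 q1 -0.11 t 14.1667
0.0437348801660789
```

Emit:
apply_moves(
  moves=[
    [-1,0,0,-0.01,0],
    [-1,0,0,-0.03,0],
    [-1,0,0,-0.035,0],
    [-1,0,0,-0.035,0],
    [-1,-0.015,0.034,-0.01,0],
    [-1,-0.015,0.034,0,0],
    [-1,-0.015,0.034,0,0],
    [-1,-0.015,0.034,0,0],
    [-1,-0.015,0.034,0,0],
    [-1,-0.015,0.034,0,0],
    [-1,-0.015,0.034,0,0],
    [-1,-0.015,0.034,0,0],
  ],
)

```text
t: 15.17
eef_pos: [0.524, 0.0499, 0.1255]
ee_rot: [3.141, 0.001, -2.826]
force: [0.5, -0.4, -0.5]
width: 0.0436
```

Emit:
apply_moves(
  moves=[
    [-1,-0.015,0.034,0,0],
    [-1,-0.015,0.034,0,0],
    [-1,-0.015,0.034,0,0],
    [-1,0,0,0.02,0],
    [-1,0,0,0.02,0],
    [-1,0,0,0,0],
    [-1,0,0,0,0],
  ],
)

```text
t: 15.75
eef_pos: [0.5347, 0.1586, 0.0843]
ee_rot: [-3.141, -0.002, -2.826]
force: [0.1, -1.5, 0.7]
width: 0.0436
```

```bash
python3 -c "
from h import *
f,P=look('wrist','w8',['post_stand','pulley_centre','large_bearing_centre'])
f,P=look('side','s8',['post_stand','pulley_centre'])
go(.5355,.1595,.027);print(arm.get_state()['width'])
"
```

```text
post_stand 0.55 [288. 178. 358. 212.] ztop 0.0084 circ [530.6 159.5] 26.9 rect [523.3 157.3] [27.9 53.6] 17.0
pulley_centre 0.69 [276. 211. 366. 311.] ztop 0.1004 circ [533.7 159.3] 24.5 rect [534.7 160.7] [43.9 40.6] 37.5
pulley_centre 0.16 [ 63.  98. 588. 314.] ztop 0.0099 circ [520.  156.3] 188.1 rect [538.8 161.1] [150.5 361.9] 14.4
large_bearing_centre 0.65 [287. 181. 360. 254.] ztop 0.0228 circ [536.8 160.6] 26.1 rect [535.2 161.1] [50.4 47.7] 54.0
post_stand 0.55 [248. 174. 271. 192.] ztop 0.0377 circ [533.9 157.9] 3.2 rect [533.7 157.7] [3.9 5.4] 54.8
pulley_centre 0.56 [249. 146. 259. 165.] ztop 0.101 circ [535.8 157.3] 24.3 rect [531.7 161.4] [46.  32.7] 57.7
dtool x 0.0001 y 0.0007 z 0.0585 turn(tool) None yaw -2.8263 p [0.5358 0.1589 0.0855] q6 -1.894 q1 0.639 t 16.1
0.04364097457900303
```

View pics/w8.png

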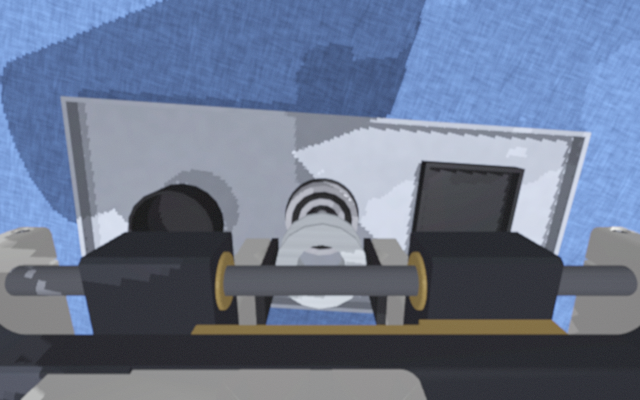

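Emit:
apply_moves(
  moves=[
    [-1,-0.001,0.0005,0.015,0],
    [-1,0,0,0.015,0],
    [-1,0,0,0.015,0],
    [-1,0,0,0.007,0],
    [-1,0,0,0.003,0],
    [-1,0,0,0.001,0],
    [-1,0,0,0.001,0],
    [-1,0,0,0,0],
  ],
)

```text
t: 16.77
eef_pos: [0.5366, 0.16, 0.0282]
ee_rot: [3.141, 0.001, -2.826]
force: [-0.6, 0.8, -0.7]
width: 0.0433
```

Emit:
apply_moves(
  moves=[
    [-1,0,0,0.0005,0],
    [-1,0,0,0,0],
  ],
)

```text
t: 16.93
eef_pos: [0.5365, 0.16, 0.0276]
ee_rot: [3.141, 0.001, -2.826]
force: [0.4, -0.2, 0.1]
width: 0.0438
```

Emit:
apply_moves(
  moves=[
    [-1,0,0,0.0005,0],
    [-1,0,0,0,0],
  ],
)

```text
t: 17.1
eef_pos: [0.5363, 0.1599, 0.0268]
ee_rot: [3.141, 0.0, -2.826]
force: [0.4, 0.5, 0.7]
width: 0.0436
```

Emit:
apply_moves(
  moves=[
    [-1,0,0,0.0005,0],
    [-1,0,0,0,0],
  ],
)

```text
t: 17.27
eef_pos: [0.5364, 0.1599, 0.0267]
ee_rot: [3.142, 0.0, -2.826]
force: [-2.3, -0.2, 5.7]
width: 0.0439
```

Emit:
apply_moves(
  moves=[
    [-1,0,0,0.0005,0],
    [-1,0,0,0,0],
  ],
)

```text
t: 17.43
eef_pos: [0.5364, 0.1599, 0.0267]
ee_rot: [-3.142, 0.001, -2.825]
force: [-3.3, -0.8, 10.9]
width: 0.0437
```

Contact. I'll release, lift and check.

Emit:
apply_moves(
  moves=[
    [0.2,0,0,-0.0005,0],
    [0.4,0,0,0,0],
    [0.4,0,0,0,0],
    [0.4,0,0,0,0],
    [0.4,0,0,-0.005,0],
    [0.4,0,0,-0.015,0],
    [0.4,0,0,-0.03,0],
    [1,0,0,-0.04,0],
    [1,0,0,-0.035,0],
  ],
)

```text
t: 18.18
eef_pos: [0.536, 0.1595, 0.1529]
ee_rot: [-3.141, -0.001, -2.826]
force: [1.6, 1.5, 1.4]
width: 0.0695
```

```bash
python3 -c "
from h import *
f,P=look('side','s9',['pulley_centre','large_bearing_centre']+LAB[2:])
f,P=look('wrist','w9',['post_stand','pulley_centre','large_bearing_centre'])
"
python3 - <<'E'
import cv2
a=cv2.imread('pics/s9.png')[130:290,180:480];cv2.imwrite('pics/s9c.png',cv2.resize(a,None,fx=2.6,fy=2.6,interpolation=3))
E
```

```text
pulley_centre 0.62 [251. 179. 269. 193.] ztop 0.0213 circ [533.9 156.3] 24.9 rect [527.7 145.7] [24.6 49.9] 60.1
pulley_centre 0.57 [251. 169. 267. 186.] ztop 0.0416 circ [534.3 158.7] 21.2 rect [533.8 157.3] [35.7 39.4] 56.6
large_bearing_centre 0.43 [252. 182. 269. 193.] ztop 0.0213 circ [531.6 153.5] 24.6 rect [525.5 146.5] [21.  49.2] 49.2
tall_can_centre 0.9 [348. 211. 367. 244.] ztop 0.065 circ [ 564.7 -136.9] 17.2 rect [ 564.2 -136.9] [29.5 32.5] 41.1
transformer_centre 0.82 [443. 218. 473. 252.] ztop 0.0437 circ [ 702.6 -292.2] 28.7 rect [ 703.3 -291. ] [51.7 32.3] 47.6
transformer_centre 0.72 [372. 195. 397. 224.] ztop 0.0437 circ [ 664.3 -136.4] 27.4 rect [ 666.9 -136.9] [49.9 37.4] 64.5
transformer_centre 0.7 [206. 164. 246. 187.] ztop 0.0136 circ [501.9 257.8] 50.1 rect [501.9 259.7] [79.3 75.3] 14.0
transformer_centre 0.67 [393. 228. 421. 259.] ztop 0.0439 circ [ 608.6 -233.9] 28.1 rect [ 609.6 -233.6] [50.8 36.5] 31.5
small_bearing_centre 0.68 [442. 288. 462. 308.] ztop 0.012 circ [ 569.5 -361.6] 19.1 rect [ 568.4 -362. ] [35.4 32.7] 39.0
short_can_centre 0.64 [303. 245. 318. 271.] ztop 0.0383 circ [ 442.5 -122.8] 15.1 rect [ 441.7 -123.5] [27.1 28.4] 2.1
post_stand 0.68 [290. 163. 352. 207.] ztop 0.0463 circ [532.4 157.9] 8.6 rect [534.3 157.6] [13.3 15.6] 14.1
pulley_centre 0.82 [295. 176. 349. 231.] ztop 0.043 circ [537.7 161. ] 22.1 rect [537.4 161.2] [43.1 42.7] 26.9
large_bearing_centre 0.84 [294. 165. 352. 212.] ztop 0.0229 circ [536.8 160.6] 25.8 rect [530.5 159.2] [38.6 50.8] 13.8
```

View pics/s9c.png

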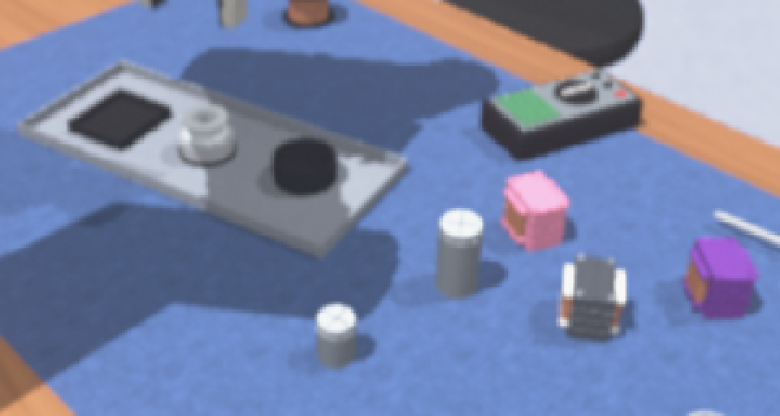

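View pics/w9.png

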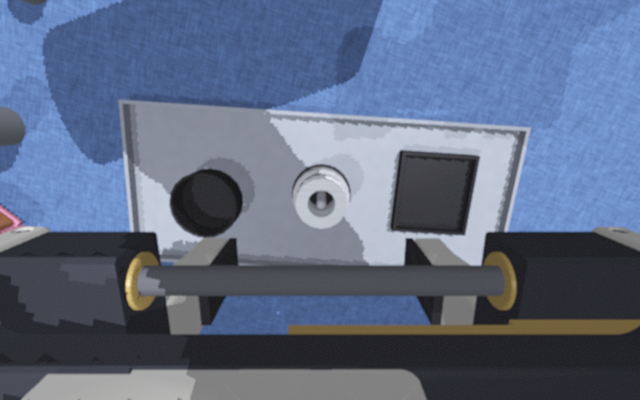

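The pulley rests on the bearing around the post: wrist (321,200), top face at 43 mm. Next I need the can and the transformer measured precisely with the arm out of the way.

```bash
python3 -c "
from h import *
f,P=look('top','t10',LAB[2:])
np.save('P10.npy',P)
"
python3 - <<'E'
import cv2
a=cv2.imread('pics/t10.png')[140:265,330:470];cv2.imwrite('pics/t10c.png',cv2.resize(a,None,fx=4.5,fy=4.5,interpolation=3))
E
```

```text
tall_can_centre 0.75 [354. 199. 367. 218.] ztop 0.0685 circ [ 561.9 -134.2] 15.7 rect [ 562.1 -133.8] [29.2 29.5] 89.7
transformer_centre 0.92 [387. 173. 412. 202.] ztop 0.0463 circ [ 606.5 -231.5] 27.3 rect [ 606.1 -231.8] [49.3 43.3] 43.4
transformer_centre 0.87 [349. 159. 370. 178.] ztop 0.0463 circ [ 662.8 -134.3] 28.0 rect [ 665.  -135.2] [49.7 39.7] 60.3
transformer_centre 0.62 [409. 142. 430. 165.] ztop 0.0464 circ [ 700.4 -287.7] 27.1 rect [ 701.3 -289.5] [49.4 39.9] 47.7
small_bearing_centre 0.47 [439. 200. 453. 208.] ztop 0.0145 circ [ 567.1 -362.4] 17.3 rect [ 567.5 -362.4] [34.2 31.5] 88.7
small_bearing_centre 0.31 [353. 196. 368. 217.] ztop 0.0683 circ [ 563.4 -134.5] 17.3 rect [ 563.3 -134.5] [32.1 31.3] 33.6
short_can_centre 0.62 [354. 253. 370. 260.] ztop 0.0422 circ [ 440.5 -122.7] 14.4 rect [ 440.4 -122.6] [26.8 26.5] 87.3
```

View pics/t10c.png

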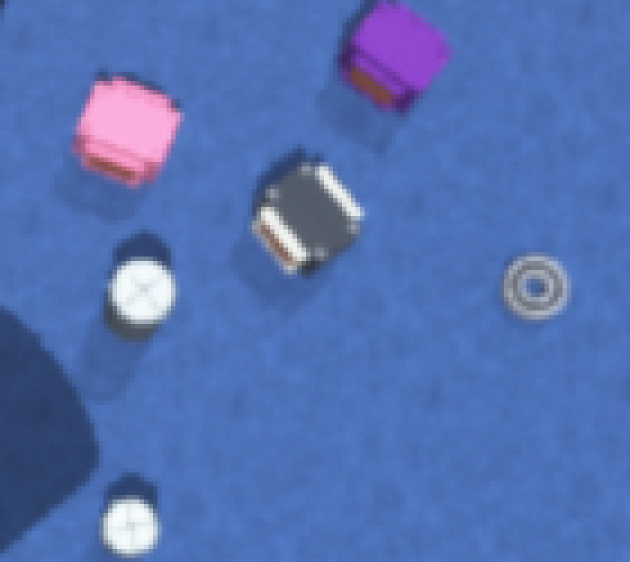

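Emit:
apply_moves(
  moves=[
    [0.5,0.0082,-0.0361,0,0],
    [0.5,0.0082,-0.0361,0,0],
    [0.5,0.0082,-0.0361,0,0],
    [0.5,0.0082,-0.0361,0,0],
    [0.5,0.0082,-0.0361,0,0],
    [0.5,0.0082,-0.0361,0,0],
    [0.5,0.0082,-0.0361,0.01,0],
    [0.5,0.0082,-0.0361,0.02,0],
    [0.5,0,0,0.02,0],
    [0.5,0,0,0,0],
    [0.5,0,0,0,0],
  ],
)

```text
t: 19.9
eef_pos: [0.5627, -0.1351, 0.1005]
ee_rot: [3.141, -0.003, -2.827]
force: [-0.6, 0.5, 0.0]
width: 0.0661
```

```bash
python3 -c "
from h import *
f,P=look('wrist','w11',['tall_can_centre'])
f,P=look('side','s11',['tall_can_centre'])
go(.5635,-.1357,.035)
"
```

```text
tall_can_centre 0.96 [294. 188. 348. 261.] ztop 0.0665 circ [ 567.4 -133.8] 17.6 rect [ 567.2 -133.6] [33.9 33.9] 53.4
tall_can_centre 0.88 [349. 211. 365. 246.] ztop 0.065 circ [ 564.6 -135.7] 16.9 rect [ 564.8 -136. ] [32.5 30.5] 89.4
tall_can_centre 0.43 [391. 229. 420. 259.] ztop 0.0439 circ [ 609.2 -234. ] 29.0 rect [ 610.4 -234.5] [52.5 32.9] 32.9
dtool x 0.0016 y -0.0016 z 0.0678 turn(tool) None yaw -2.8239 p [ 0.5645 -0.1337  0.1028] q6 -1.358 q1 0.105 t 20.1
```

View pics/w11.png

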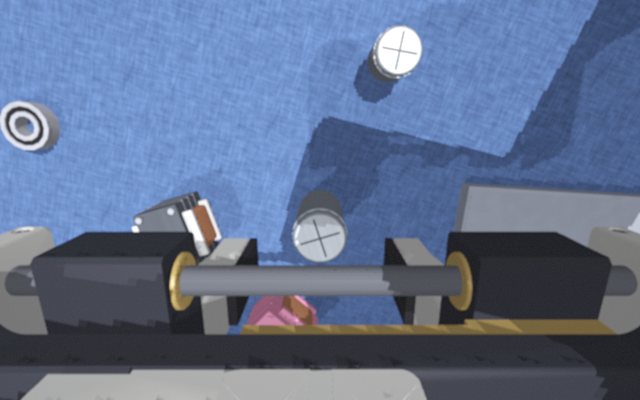

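Emit:
apply_moves(
  moves=[
    [0.5,-0.0015,0,0.025,0],
    [0.5,0,0,0.025,0],
    [0.5,0,0,0.015,0],
    [0.5,0,0,0,0],
    [-1,0,0,0,0],
    [-1,0,0,0,0],
    [-1,0,0,0,0],
    [-1,0,0,0,0],
    [-1,0,0,0,0],
    [-1,0,0,0,0],
    [-1,0,0,0,0],
  ],
  newtons=20,
)

```text
t: 21.02
eef_pos: [0.5655, -0.1342, 0.0371]
ee_rot: [-3.141, 0.001, -2.826]
force: [-0.7, 1.3, 5.7]
width: 0.0344
```

```bash
python3 -c "
from h import *
go(.575,.062,.15);print(arm.get_state()['width'])
"
```

```text
dtool x -0.0700 y 0.1836 z -0.1129 turn(tool) None yaw -2.8256 p [ 0.5655 -0.1342  0.0371] q6 -1.358 q1 0.103 t 21.0167
0.034366691141278015
```

Emit:
apply_moves(
  moves=[
    [-1,0,0,-0.01,0],
    [-1,0,0,-0.03,0],
    [-1,0,0,-0.035,0],
    [-1,-0.014,0.0367,-0.01,0],
    [-1,-0.014,0.0367,0,0],
    [-1,-0.014,0.0367,0,0],
    [-1,-0.014,0.0367,0,0],
    [-1,-0.014,0.0367,0,0],
    [-1,0,0,0,0],
    [-1,0,0,0,0],
    [-1,0,0,0,0],
  ],
)

```text
t: 21.93
eef_pos: [0.5741, 0.062, 0.1214]
ee_rot: [-3.142, -0.001, -2.825]
force: [0.2, -1.4, -0.0]
width: 0.0344
```

```bash
python3 -c "
from h import *
f,P=look('wrist','w12',['tall_can_centre','round_cup'])
f,P=look('side','s12',['tall_can_centre','round_cup'])
go(.575,.062,.043)
"
python3 - <<'E'
import cv2
a=cv2.imread('pics/s12.png')[110:250,180:380];cv2.imwrite('pics/s12c.png',cv2.resize(a,None,fx=4,fy=4,interpolation=3))
E
```

```text
tall_can_centre 0.63 [288. 205. 358. 315.] ztop 0.1506 circ [570.8  62.2] 21.8 rect [574.5  62. ] [37.4 34.6] 46.6
round_cup 0.62 [281. 163. 358. 229.] ztop 0.0281 circ [575.8  62.4] 30.5 rect [570.   60.7] [48.5 60.6] 17.9
tall_can_centre 0.74 [292. 140. 305. 170.] ztop 0.1489 circ [573.3  60.4] 16.6 rect [571.9  62.3] [32.4 24.3] 48.3
round_cup 0.58 [283. 182. 310. 208.] ztop 0.0261 circ [574.8  60.2] 31.8 rect [574.5  60.1] [60.2 58.8] 32.0
dtool x -0.0009 y 0.0009 z 0.0783 turn(tool) None yaw -2.8273 p [0.5744 0.0609 0.1213] q6 -1.701 q1 0.444 t 22.2333
```

View pics/w12.png

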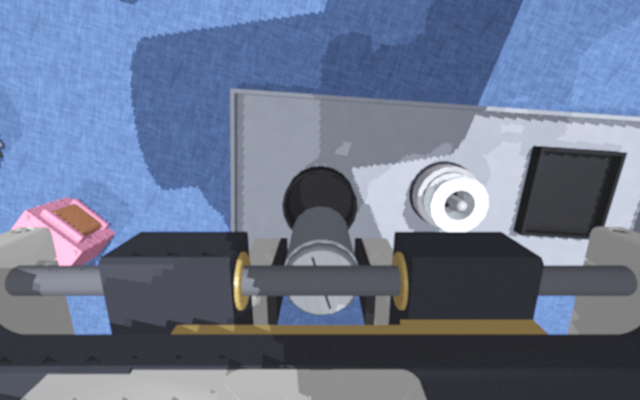

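View pics/s12c.png

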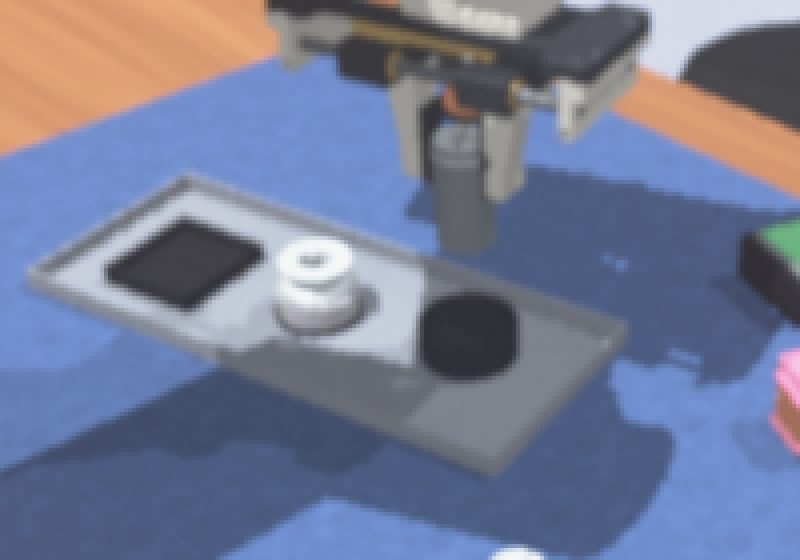

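Emit:
apply_moves(
  moves=[
    [-1,-0.0005,0.0003,0.02,0],
    [-1,0,0,0.02,0],
    [-1,0,0,0.02,0],
    [-1,0,0,0.01,0],
    [-1,0,0,0.004,0],
    [-1,0,0,0.001,0],
    [-1,0,0,0.001,0],
    [-1,0,0,0,0],
  ],
)

```text
t: 22.9
eef_pos: [0.5755, 0.0625, 0.0461]
ee_rot: [-3.142, 0.001, -2.826]
force: [0.6, 0.7, -1.1]
width: 0.0345
```

Emit:
apply_moves(
  moves=[
    [-1,0,0,0.0007,0],
    [-1,0,0,0,0],
  ],
)

```text
t: 23.07
eef_pos: [0.5753, 0.0626, 0.0453]
ee_rot: [3.141, 0.001, -2.826]
force: [0.8, 0.2, -1.0]
width: 0.0346
```

Emit:
apply_moves(
  moves=[
    [-1,0,0,0.0007,0],
    [-1,0,0,0,0],
  ],
)

```text
t: 23.23
eef_pos: [0.575, 0.0624, 0.0441]
ee_rot: [3.142, 0.001, -2.826]
force: [0.6, 0.3, -0.1]
width: 0.0347
```

Emit:
apply_moves(
  moves=[
    [-1,0,0,0.0006,0],
    [-1,0,0,0,0],
  ],
)

```text
t: 23.4
eef_pos: [0.5748, 0.0623, 0.0433]
ee_rot: [-3.142, -0.0, -2.826]
force: [0.3, -0.5, -1.8]
width: 0.0347
```

Emit:
apply_moves(
  moves=[
    [-1,0,0,0.0005,0],
    [-1,0,0,0,0],
  ],
)

```text
t: 23.57
eef_pos: [0.575, 0.0624, 0.0431]
ee_rot: [-3.141, 0.0, -2.826]
force: [-1.1, -0.0, 2.7]
width: 0.0348
```

Emit:
apply_moves(
  moves=[
    [-1,0,0,0.0005,0],
    [-1,0,0,0,0],
  ],
)

```text
t: 23.73
eef_pos: [0.5751, 0.0623, 0.043]
ee_rot: [-3.141, 0.001, -2.825]
force: [-1.6, -1.0, 7.3]
width: 0.0347
```

Emit:
apply_moves(
  moves=[
    [0,0,0,-0.0005,0],
    [0.3,0,0,0,0],
    [0.3,0,0,0,0],
    [0.3,0,0,0,0],
    [0.3,0,0,-0.005,0],
    [0.3,0,0,-0.015,0],
    [0.3,0,0,-0.03,0],
    [0.5,0,0,-0.04,0],
    [1,0,0,-0.03,0],
    [1,0,0,0,0],
  ],
)

```text
t: 24.57
eef_pos: [0.5785, 0.0632, 0.1702]
ee_rot: [-3.141, 0.011, -2.825]
force: [1.8, -0.3, 0.1]
width: 0.0715
```

```bash
python3 -c "
from h import *
f,P=look('side','s13',['tall_can_centre','round_cup','transformer_centre'])
go(.575,-.18)
"
python3 - <<'E'
import cv2
a=cv2.imread('pics/s13.png')[110:250,180:380];cv2.imwrite('pics/s13c.png',cv2.resize(a,None,fx=4,fy=4,interpolation=3))
E
```

```text
tall_can_centre 0.7 [290. 168. 305. 196.] ztop 0.0708 circ [576.  61.] 17.9 rect [574.5  60.4] [30.9 32.7] 82.9
round_cup 0.8 [283. 184. 310. 204.] ztop 0.0266 circ [572.5  59.6] 30.6 rect [570.5  56.8] [53.1 60.1] 48.6
round_cup 0.24 [394. 232. 423. 261.] ztop 0.0438 circ [ 609.5 -232.6] 28.6 rect [ 608.8 -231.4] [52.6 35.4] 34.6
round_cup 0.22 [442. 290. 464. 305.] ztop 0.0119 circ [ 569.3 -363.3] 18.1 rect [ 569.2 -362.4] [33.6 34.1] 87.2
transformer_centre 0.95 [370. 193. 400. 226.] ztop 0.0437 circ [ 664.9 -135.5] 28.3 rect [ 665.9 -135. ] [53. 38.] 56.1
transformer_centre 0.65 [446. 221. 471. 250.] ztop 0.0436 circ [ 703.1 -291.5] 27.5 rect [ 705.2 -292.2] [50.4 38.3] 50.1
transformer_centre 0.62 [393. 227. 422. 260.] ztop 0.0438 circ [ 609.5 -232.6] 28.6 rect [ 608.8 -231.4] [52.6 35.4] 34.6
dtool x 0.0744 y -0.2305 z None turn(tool) None yaw -2.826 p [0.5742 0.0622 0.1623] q6 -1.701 q1 0.446 t 24.7667
```

View pics/s13c.png

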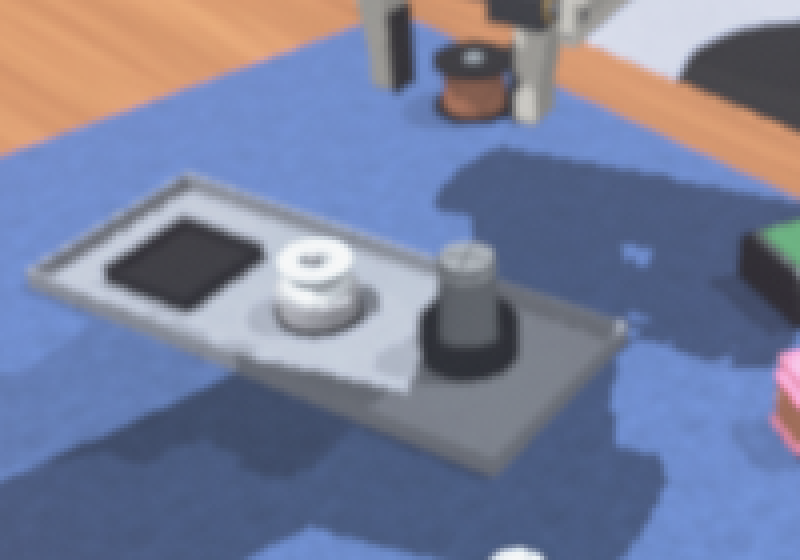

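The can stands upright in the cup, with its top at 71 mm. Now I'll move toward the transformer and turn the wrist.

Emit:
apply_moves(
  moves=[
    [1,0.0106,-0.0329,0,0],
    [1,0.0106,-0.0329,0,0],
    [1,0.0106,-0.0329,0,0],
    [1,0.0106,-0.0329,0,0],
    [1,0.0106,-0.0329,0,0],
    [1,0.0106,-0.0329,0,0],
    [1,0.0106,-0.0329,0,0],
    [1,0,0,0,-0.12],
    [1,0,0,0,-0.12],
    [1,0,0,0,-0.12],
    [1,0,0,0,-0.12],
    [1,0,0,0,-0.12],
  ],
)

```text
t: 25.77
eef_pos: [0.5749, -0.1798, 0.1609]
ee_rot: [3.139, -0.002, -2.22]
force: [-0.4, 0.1, 0.3]
width: 0.0875
```

Emit:
apply_moves(
  moves=[
    [1,0,0,0,-0.12],
    [1,0,0,0,-0.12],
    [1,0,0,0,-0.12],
    [1,0,0,0,-0.12],
    [1,0,0,0,-0.12],
    [1,0,0,0,-0.12],
    [1,0,0,0,-0.12],
    [1,0,0,0,-0.12],
    [1,0,0,0,-0.12],
    [1,0,0,0,-0.12],
    [1,0,0,0,0],
    [1,0,0,0,0],
  ],
)

```text
t: 26.77
eef_pos: [0.5752, -0.1796, 0.1615]
ee_rot: [3.14, 0.001, -1.03]
force: [0.7, -1.1, 0.2]
width: 0.0875
```

```bash
python3 -c "
from h import *
f,P=look('wrist','w14',['transformer_centre'])
for lo in (.038,.040,.042):
    m=(P[...,2]>lo)&(P[...,2]<.05)&(abs(P[...,0]-.608)<.045)&(abs(P[...,1]+.233)<.045)
    print(lo,m.sum(),cv2.minAreaRect(P[m][:,:2].astype(np.float32)*1000))
print(np.percentile(P[m][:,2],[10,50,90]))
go(.608,-.2325,.1)
"
```

```text
transformer_centre 0.9 [288.  93. 350. 155.] ztop 0.0451 circ [ 612.1 -232. ] 28.9 rect [ 611.8 -231.9] [53.6 39.5] 43.8
transformer_centre 0.8 [216.   0. 290.  41.] ztop 0.0446 circ [ 699.4 -283.4] 25.8 rect [ 695.3 -277.1] [51.5 18. ] 32.6
transformer_centre 0.76 [172. 151. 248. 217.] ztop 0.045 circ [ 666.8 -133.5] 28.7 rect [ 669.2 -134.5] [50.8 36.3] 64.8
0.038 3017 ((612.1007690429688, -232.02403259277344), (50.03611373901367, 44.9878044128418), 34.34925842285156)
0.04 2514 ((612.205322265625, -232.17459106445312), (50.026145935058594, 44.02791213989258), 34.41632843017578)
0.042 2408 ((612.1113891601562, -232.0386505126953), (50.03130340576172, 31.941679000854492), 34.381683349609375)
[0.04333354 0.04425257 0.0452017 ]
dtool x 0.0621 y -0.0006 z 0.062 turn(tool) None yaw -1.0296 p [ 0.5755 -0.1796  0.162 ] q6 0.52 q1 0.021 t 26.8667
```

View pics/w14.png

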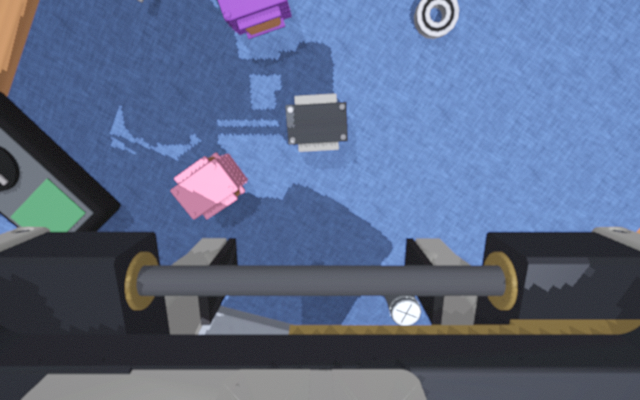

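Emit:
apply_moves(
  moves=[
    [1,0.0315,-0.0012,0.01,0],
    [1,0.0315,-0.0013,0.03,-0.055],
    [1,0,0,0.03,0],
    [1,0,0,0.01,0],
    [1,0,0,0,0],
    [1,0,0,0,0],
  ],
  newtons=40,
)

```text
t: 27.37
eef_pos: [0.6096, -0.2309, 0.0842]
ee_rot: [3.14, 0.0, -0.972]
force: [0.1, 0.3, 0.9]
width: 0.0873
```

```bash
python3 -c "
from h import *
f,P=look('wrist','w15',['transformer_centre'])
for lo in (.042,):
    m=(P[...,2]>lo)&(P[...,2]<.05)&(abs(P[...,0]-.608)<.045)&(abs(P[...,1]+.233)<.045)
    print(lo,m.sum(),cv2.minAreaRect(P[m][:,:2].astype(np.float32)*1000))
go(.610,-.2323,.018,-.970)
"
```

```text
transformer_centre 0.94 [284. 180. 362. 257.] ztop 0.0449 circ [ 612.4 -232.5] 29.0 rect [ 612.6 -233.5] [50.3 37.3] 32.1
transformer_centre 0.93 [191.   7. 297. 107.] ztop 0.045 circ [ 705.6 -289.5] 29.2 rect [ 705. -289.] [50.4 42.6] 47.9
transformer_centre 0.6 [159. 239. 198. 262.] ztop 0.0395 circ [ 676.5 -175.3] 31.5 rect [ 673.7 -174.4] [63.  6.] 71.6
0.042 3676 ((612.1593017578125, -232.4683837890625), (50.054988861083984, 32.01111602783203), 34.2984619140625)
dtool x 0.0007 y 0.0016 z 0.0681 turn(tool) -0.0005 yaw -0.9705 p [ 0.6109 -0.2308  0.0861] q6 0.663 q1 -0.063 t 27.4667
```

View pics/w15.png

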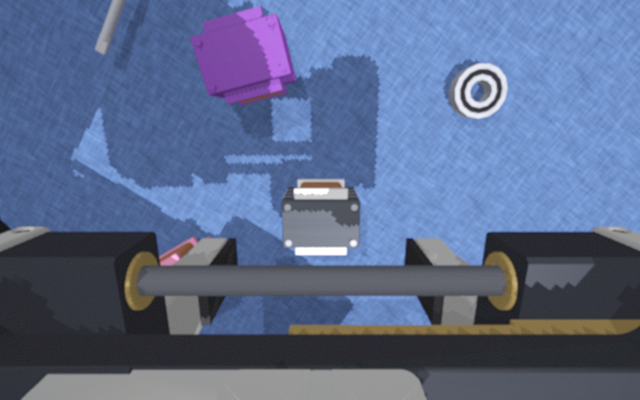

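Emit:
apply_moves(
  moves=[
    [1,0.001,0.0005,0.025,0],
    [1,0,0,0.025,0],
    [1,0,0,0.012,0],
    [1,0,0,0.004,0],
    [1,0,0,0,0],
    [-1,0,0,0,0],
    [-1,0,0,0,0],
    [-1,0,0,0,0],
    [-1,0,0,0,0],
    [-1,0,0,0,0],
    [-1,0,0,0,0],
    [-1,0,0,0,0],
  ],
)

```text
t: 28.47
eef_pos: [0.6102, -0.2322, 0.0183]
ee_rot: [-3.141, -0.0, -0.971]
force: [-0.4, 0.9, 1.6]
width: 0.0497
```

Emit:
apply_moves(
  moves=[
    [-1,0,0,0,0],
    [-1,0,0,-0.004,0],
    [-1,0,0,-0.008,0],
    [-1,0,0,-0.008,0],
  ],
)

```text
t: 28.8
eef_pos: [0.6093, -0.2321, 0.0378]
ee_rot: [3.14, 0.001, -0.971]
force: [-0.1, -0.2, -4.4]
width: 0.05
```

```bash
python3 -c "
from h import *
go(.502,.2593,.15,-1.3195);print(arm.get_state()['width'])
"
```

```text
dtool x -0.4661 y -0.1888 z -0.1122 turn(tool) 0.3485 yaw -0.971 p [ 0.6093 -0.2321  0.0378] q6 0.665 q1 -0.065 t 28.8
0.04996558867718903
```

Emit:
apply_moves(
  moves=[
    [-1,0,0,-0.03,0],
    [-1,0,0,-0.035,0],
    [-1,0,0,-0.035,0],
    [-1,-0.0359,-0.0145,-0.012,0],
    [-1,-0.0359,-0.0145,0,0],
    [-1,-0.0359,-0.0145,0,0],
    [-1,-0.0359,-0.0145,0,0],
    [-1,-0.0359,-0.0145,0,0],
    [-1,-0.0359,-0.0145,0,0],
    [-1,-0.0359,-0.0145,0,0],
    [-1,-0.0359,-0.0145,0,0],
    [-1,-0.0359,-0.0145,0,0],
  ],
)

```text
t: 29.8
eef_pos: [0.5344, 0.1099, 0.1509]
ee_rot: [-3.141, 0.0, -0.971]
force: [0.8, -0.0, -3.8]
width: 0.05
```

Emit:
apply_moves(
  moves=[
    [-1,-0.0359,-0.0145,0,0],
    [-1,-0.0359,-0.0145,0,0],
    [-1,-0.0359,-0.0145,0,0],
    [-1,0,0,0,0.116],
    [-1,0,0,0,0.116],
    [-1,0,0,0,0.116],
    [-1,0,0,0.03,0],
    [-1,0,0,0.03,0],
    [-1,0,0,0,0],
    [-1,0,0,0,0],
  ],
)

```text
t: 30.63
eef_pos: [0.5095, 0.2207, 0.0896]
ee_rot: [3.139, -0.002, -1.319]
force: [0.8, 0.7, -2.1]
width: 0.0495
```

```bash
python3 -c "
from h import *
f,P=look('wrist','w16',['transformer_centre','square_bay'])
f,P=look('side','s16',['transformer_centre','square_bay'])
go(.502,.2593,.025,-1.3195);print(arm.get_state()['width'])
"
python3 - <<'E'
import cv2
a=cv2.imread('pics/s16.png')[110:250,180:380];cv2.imwrite('pics/s16c.png',cv2.resize(a,None,fx=4,fy=4,interpolation=3))
E
```

```text
transformer_centre 0.59 [265. 207. 380. 316.] ztop 0.1161 circ [510.9 220.2] 29.1 rect [511.3 218.7] [50.3 39.9] 13.9
transformer_centre 0.8 [370. 194. 400. 227.] ztop 0.0437 circ [ 665.1 -133.6] 29.4 rect [ 665.4 -135.2] [52.2 37.5] 74.3
transformer_centre 0.73 [224. 140. 247. 161.] ztop 0.1173 circ [511.7 215.1] 25.5 rect [510.4 215.8] [48.5 33.1] 25.1
transformer_centre 0.72 [444. 222. 474. 253.] ztop 0.0437 circ [ 703.8 -292.1] 28.6 rect [ 703.3 -292.1] [50.2 40.3] 50.4
square_bay 0.9 [208. 163. 246. 188.] ztop 0.0137 circ [502.4 258.4] 50.4 rect [501. 260.] [78.1 75.2] 14.3
dtool x -0.0382 y -0.0004 z 0.0666 turn(tool) 0.0007 yaw -1.3188 p [0.5112 0.2222 0.0916] q6 -0.51 q1 0.761 t 30.9333
0.049820528813394015
```

View pics/w16.png

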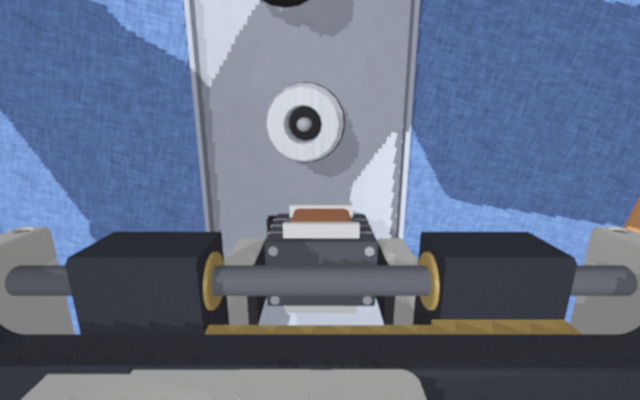

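View pics/s16c.png

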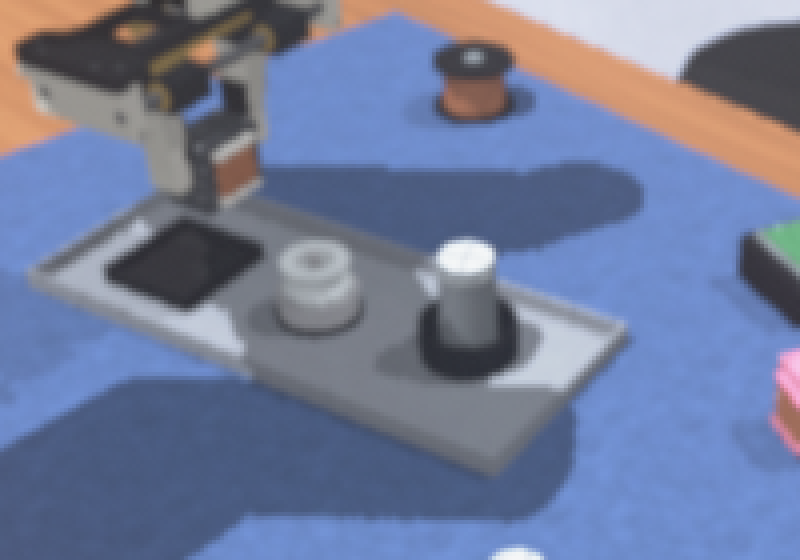

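Emit:
apply_moves(
  moves=[
    [-1,-0.0195,0,0,0],
    [-1,-0.0195,0,0,0],
    [-1,0,0,0,0],
    [-1,0,0,0,0],
  ],
)

```text
t: 31.27
eef_pos: [0.5009, 0.2604, 0.0909]
ee_rot: [-3.14, 0.001, -1.317]
force: [-0.5, -0.8, -4.7]
width: 0.0496
```

```bash
python3 -c "
from h import *
f,P=look('wrist','w17',['transformer_centre','square_bay'])
m=(P[...,2]>.1135)&(P[...,2]<.119)&(abs(P[...,0]-.502)<.05)&(abs(P[...,1]-.259)<.05)
print(m.sum(),cv2.minAreaRect(P[m][:,:2].astype(np.float32)*1000))
f,P=look('side','s17',['transformer_centre','square_bay'])
f,P=look('top','t17',['transformer_centre','square_bay'])
for i in range(3):go(.502,.2593,.025,-1.3195)
"
python3 - <<'E'
import cv2
a=cv2.imread('pics/s17.png')[110:250,180:380];cv2.imwrite('pics/s17c.png',cv2.resize(a,None,fx=4,fy=4,interpolation=3))
E
```

```text
transformer_centre 0.62 [262. 202. 379. 313.] ztop 0.1173 circ [502.5 258.2] 29.6 rect [504.  252.6] [50.2 46.8] 14.1
transformer_centre 0.22 [267.  13. 343.  97.] ztop 0.0431 circ [537.6 161.2] 22.0 rect [537.3 161.2] [42.9 43.2] 29.4
square_bay 0.79 [268. 163. 375. 228.] ztop 0.0152 circ [506.5 248.8] 43.9 rect [506.4 248.7] [76.2 45.8] 14.6
4279 ((502.98779296875, 258.8907165527344), (83.10183715820312, 34.20269775390625), 14.125801086425781)
transformer_centre 0.96 [372. 194. 398. 227.] ztop 0.0437 circ [ 665.  -135.1] 29.0 rect [ 665.4 -135.3] [52.5 31.6] 66.0
transformer_centre 0.78 [443. 221. 472. 254.] ztop 0.0437 circ [ 701.3 -291.5] 28.3 rect [ 700.9 -289.6] [50.6 38.2] 48.5
transformer_centre 0.73 [211. 137. 233. 157.] ztop 0.1153 circ [498.8 252.4] 25.2 rect [501.  251.4] [43.4 37. ] 1.4
square_bay 0.64 [207. 166. 243. 187.] ztop 0.0138 circ [499.5 259. ] 50.1 rect [501.5 258.9] [79.1 72.7] 14.4
transformer_centre 0.8 [351. 156. 373. 179.] ztop 0.0465 circ [ 663.1 -133.4] 27.2 rect [ 662.8 -133.7] [49.3 41.9] 65.3
transformer_centre 0.76 [406. 137. 430. 166.] ztop 0.0469 circ [ 702.  -289.4] 26.4 rect [ 702.4 -289.7] [48.7 42. ] 53.5
transformer_centre 0.57 [185. 225. 206. 245.] ztop 0.1173 circ [496.4 249.2] 24.8 rect [496.3 246.4] [32.2 46.5] 62.7
square_bay 0.52 [243. 222. 254. 234.] ztop 0.0245 circ [522.3 147. ] 18.3 rect [519.4 144.1] [ 8.2 36.6] 45.2
square_bay 0.15 [177. 180. 319. 265.] ztop 0.0084 circ [536.2 146. ] 180.5 rect [537.5 153.3] [155.8 347.5] 14.9
dtool x 0.0001 y -0.0012 z 0.0651 turn(tool) 0.0003 yaw -1.3192 p [0.5008 0.2591 0.0901] q6 -0.573 q1 0.825 t 31.7167
dtool x 0.0001 y -0.0012 z 0.0651 turn(tool) 0.0003 yaw -1.3192 p [0.5008 0.2591 0.0901] q6 -0.573 q1 0.825 t 31.7167
dtool x 0.0001 y -0.0012 z 0.0651 turn(tool) 0.0003 yaw -1.3192 p [0.5008 0.2591 0.0901] q6 -0.573 q1 0.825 t 31.7167
```

View pics/w17.png

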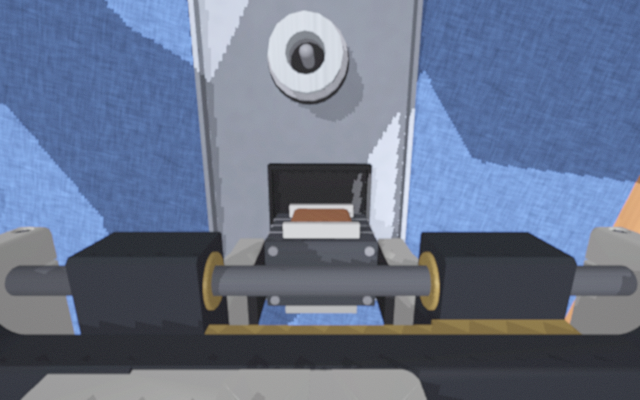

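View pics/s17c.png

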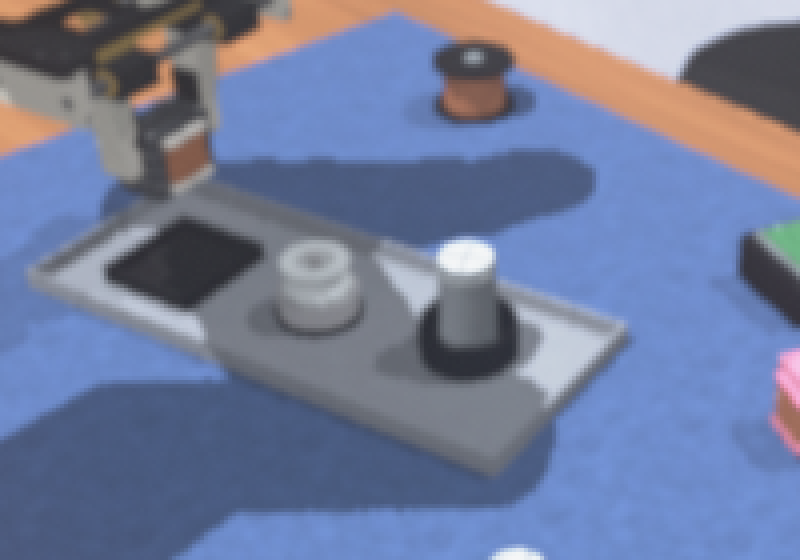

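Emit:
apply_moves(
  moves=[
    [-1,-0.0008,-0.0008,0.02,0],
    [-1,0,0,0.02,0],
    [-1,0,0,0.014,0],
    [-1,0,0,0.006,0],
    [-1,0,0,0.001,0],
    [-1,0,0,0.001,0],
    [-1,0,0,0,0],
  ],
)

```text
t: 32.3
eef_pos: [0.5018, 0.2608, 0.0287]
ee_rot: [-3.141, 0.0, -1.319]
force: [1.0, 0.6, -3.8]
width: 0.0501
```

```bash
python3 -c "
from h import *
f,P=look('wrist','w18',['transformer_centre','square_bay'])
go(.502,.2593,.0243,-1.3195);print(arm.get_state()['force'])
"
```

```text
transformer_centre 0.65 [266. 204. 379. 315.] ztop 0.0552 circ [503.4 260. ] 28.9 rect [503.6 258.8] [49.5 45.1] 14.5
transformer_centre 0.55 [142.   1. 458. 327.] ztop 0.0066 circ [521.8 224.6] 111.5 rect [520.2 232.3] [151.2 187. ] 14.5
square_bay 0.73 [251. 179. 395. 240.] ztop 0.0154 circ [508.1 242. ] 40.5 rect [508.  242.3] [76.1 32.8] 14.6
dtool x 0.0015 y 0.0001 z 0.0047 turn(tool) 0.0008 yaw -1.3187 p [0.5018 0.2608 0.029 ] q6 -0.573 q1 0.825 t 32.45
[-0.46421734 -0.10891425 -3.72212765]
```

View pics/w18.png

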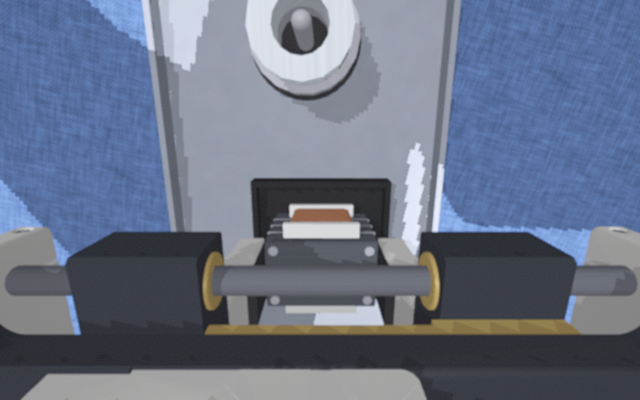

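Emit:
apply_moves(
  moves=[
    [-1,0.0005,0,0.0015,0],
    [-1,0,0,0.001,0],
    [-1,0,0,0.001,0],
    [-1,0,0,0,0],
  ],
)

```text
t: 32.78
eef_pos: [0.5013, 0.2598, 0.0244]
ee_rot: [3.141, -0.0, -1.319]
force: [0.7, 0.1, -3.8]
width: 0.0496
```

Emit:
apply_moves(
  moves=[
    [-1,0,0,0.0006,0],
    [-1,0,0,0,0],
  ],
)

```text
t: 32.95
eef_pos: [0.5014, 0.2598, 0.0243]
ee_rot: [3.142, -0.0, -1.319]
force: [-1.9, -0.8, 2.7]
width: 0.0493
```

Emit:
apply_moves(
  moves=[
    [-1,0,0,0.0005,0],
    [-1,0,0,0,0],
  ],
)

```text
t: 33.12
eef_pos: [0.5013, 0.2599, 0.0243]
ee_rot: [-3.141, -0.0, -1.318]
force: [-4.2, -1.9, 7.5]
width: 0.0497
```

Seated. Releasing and retreating.

Emit:
apply_moves(
  moves=[
    [0.3,0,0,-0.0005,0],
    [0.5,0,0,0,0],
    [0.5,0,0,0,0],
    [0.5,0,0,0,0],
    [0.5,0,0,-0.005,0],
    [0.5,0,0,-0.015,0],
    [0.5,0,0,-0.03,0],
    [0.5,0,0,-0.04,0],
    [0.5,0,0,-0.035,0],
    [0.5,-0.02,0,-0.03,0],
    [0.5,-0.02,0,0,0],
    [0.5,0,0,0,0],
  ],
)

```text
t: 34.12
eef_pos: [0.4922, 0.3018, 0.182]
ee_rot: [-3.136, 0.003, -1.318]
force: [0.4, 1.1, -1.1]
width: 0.0659
```

```bash
python3 -c "
from h import *
f,P=look('side','s20',LAB+TR[1:])
f,P=look('wrist','w20',LAB[:4])
print(arm.get_state()['eef_pos'],arm.get_state()['force'])
"
python3 - <<'E'
import cv2
a=cv2.imread('pics/s20.png')[130:370,170:490];cv2.imwrite('pics/s20c.png',cv2.resize(a,None,fx=2.5,fy=2.5,interpolation=3))
E
```

```text
large_bearing_centre 0.59 [250. 182. 270. 195.] ztop 0.0216 circ [532.  151.5] 24.1 rect [528.6 144.3] [20.  48.2] 64.4
pulley_centre 0.6 [252. 170. 268. 186.] ztop 0.042 circ [535.9 159. ] 23.5 rect [535.8 159.3] [41.5 42.3] 76.1
tall_can_centre 0.83 [290. 169. 304. 196.] ztop 0.071 circ [576.2  61.4] 18.6 rect [573.6  59.3] [30.6 31.5] 3.7
transformer_centre 0.79 [372. 196. 400. 226.] ztop 0.0438 circ [ 665.4 -134.2] 29.7 rect [ 664.  -133.2] [53.4 36.5] 64.4
transformer_centre 0.72 [212. 160. 234. 181.] ztop 0.0495 circ [499.3 254.5] 25.2 rect [499.8 255.3] [48.3 30. ] 14.1
transformer_centre 0.55 [443. 218. 474. 254.] ztop 0.0436 circ [ 703.8 -291.1] 28.6 rect [ 702.1 -290.2] [51.2 34.8] 49.6
small_bearing_centre 0.54 [444. 288. 462. 310.] ztop 0.0119 circ [ 569.7 -363.1] 18.2 rect [ 569.3 -362.9] [33.8 34.3] 78.9
small_bearing_centre 0.38 [209. 168. 244. 186.] ztop 0.0142 circ [501.5 257.3] 50.1 rect [502.1 259.4] [79.2 72.5] 14.0
short_can_centre 0.82 [301. 244. 314. 269.] ztop 0.0385 circ [ 441.7 -123.1] 14.9 rect [ 442.1 -123.5] [28.5 28.6] 63.0
round_cup 0.65 [282. 183. 312. 205.] ztop 0.0268 circ [574.   59.6] 31.6 rect [571.2  57.4] [55.1 60. ] 49.6
square_bay 0.68 [206. 171. 245. 187.] ztop 0.0141 circ [501.8 257.4] 50.3 rect [502.1 259.4] [79.2 72.5] 14.0
large_bearing_centre 0.7 [281.  18. 340.  62.] ztop 0.0468 circ [537.  165.6] 7.7 rect [536.2 165.3] [ 7.3 15.4] 14.8
large_bearing_centre 0.66 [287.  14. 343.  58.] ztop 0.0232 circ [535.  163.1] 25.3 rect [533.5 168.5] [48.7 34.8] 16.0
large_bearing_centre 0.35 [282. 113. 360. 186.] ztop 0.0156 circ [503.3 261.5] 50.7 rect [503.2 261.2] [76.1 69.1] 14.5
pulley_centre 0.85 [283.   0. 340.  55.] ztop 0.0431 circ [537.3 161.4] 22.0 rect [536.5 164.4] [43.2 37.8] 15.3
transformer_centre 0.66 [292. 122. 350. 175.] ztop 0.0511 circ [502.8 259.2] 28.8 rect [502.7 259.2] [50.  31.4] 14.4
[0.49146277 0.29855043 0.17889507] [-0.08368394 -0.56852154  0.09389448]
```

View pics/s20c.png

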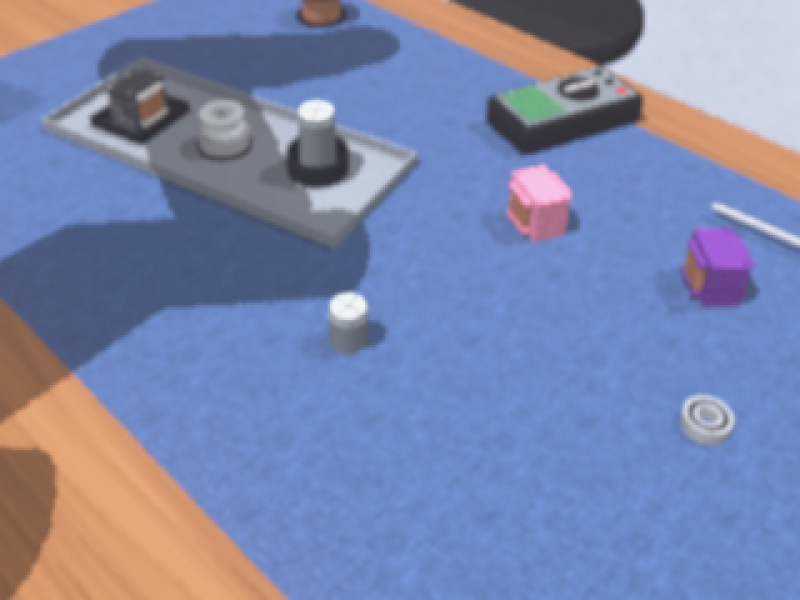

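View pics/w20.png

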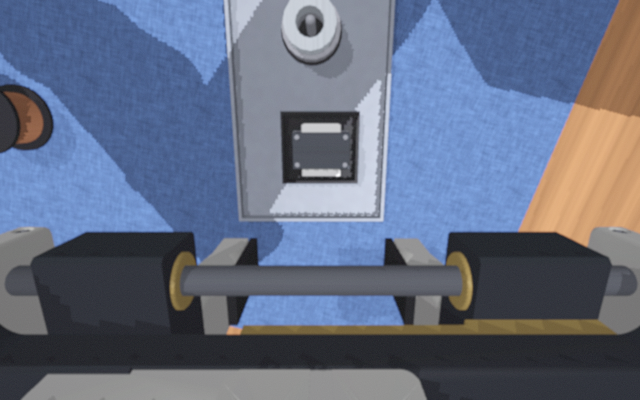

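All parts are in place and the arm is clear, so I'm handing in.

```bash
python3 -c "
from h import *
print(job.job_done())"
```

```text
the job is handed in; nothing more can be done
None
```

The job is done and handed in. I put the large bearing over the post, then the pulley on top of it, stood the tall can in the round cup, and set the transformer in the square bay. I lowered each part in sub-millimetre steps until the wrist force showed contact (about 7–11 N) and only then let go. I used about 34 s of the 96 s.

**Last checks (side and wrist views, arm clear):**
- **Bearing and pulley:** both are around the post. The pulley's top face is at 42–43 mm, matching the 42 mm expected.
- **Tall can:** upright in the cup, top at 71 mm, as expected.
- **Transformer:** flat in the bay, squared to it and centred within about 2 mm, top at 49.5–51 mm against 50 mm expected.
- **Parts left alone:** the small bearing, the short can and the pink and purple look-alikes are where they were.

**Disagreements:** the three cameras differed by 2–4 mm in x, more for the transformer on the mat. I averaged them, except for the transformer, where I weighted the wrist camera. One long carry to the bay stopped about 38 mm short, and I corrected it before lowering the transformer. The networks sometimes gave wrong names, which I sorted out from the pictures. No check failed at the end.

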